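# Put the solvent dispenser away behind the bifold door

### The arm

A 6-joint arm with a two-finger parallel gripper is mounted at the origin on the work surface. World frame = base frame: x ahead of the robot, y to its left, z up, the work surface at z = 0. Lengths are in mm, angles in rad, forces in N, time in s.
With the tool pointing down it reaches from about 350 to 875 mm from the base axis. Payload 4.2 kg.
Tool frame: the origin (TCP) lies midway between the tips of the shut fingers; the grasp point (between the pads) lies 19 mm behind it; z points along the fingers, y is the line along which they close (so a half turn about z gives the same grasp; the last joint's range is limited). The gripper opens to 85 mm and grips with 20 to 120 N. Pads are 22 mm wide; open, the fingers measure 114 mm over their backs; the gripper's body (76 mm by 85 mm) begins 54 mm behind the grasp point. The pads swing forward as they close: fully open they stand 13 mm farther back than shut.
Start: joints at [-1.051, 0.385, 0.008, 0, -1.194, -0.259], TCP at [161.175, -603.839, 231.312] pointing down, gripper open.
Joint ranges: [-3.14, 3.14], [-1.21, 2.06], [-1.07, 1.41], [-3.16, 2.05], [-2.99, -0.16], [-3.1, 3.1]. Speed limits (rad/s): [2.79, 2.79, 3.14, 3.14, 3.14, 3.14].

### API

Orientations are given as a unit quaternion [x, y, z, w].
In Python, from bench import * gives the robot as it stands.
- The arm moves only by the tool drive_tool, never from a script. Its argument "plan" is a list that holds one entry, the list of rows, each a list of 5 numbers: the closure, from -1 (fully open) to 1 (shut), then the shift along the world's x, y, z in mm, then the turn about the world's z in degrees. A call has 1 to 20 rows; each row shifts and turns the commanded pose from where the row before left it; what a row does not reach is not made up. A row lasts 1/12 s, in which the tool goes at most 41.7 mm and 7.16 degrees, less where a joint would pass 70% of its speed; a pose out of reach is approached as far as the arm can. A call is refused whole if a number of a shift passes 41.7 or a number of a turn 7.16, either way. A call with a gripper value outside its range is refused whole. The fingers move at their own pace and stop on an object; the grip force is fixed at half the most. Time passes only in rows, so rows that do not move let the fingers close. It gives the time, the measured TCP pose, the force, the opening and the grip force at its end, in the units of the state.
- read_state(): the state, without advancing time (a new reading comes with each control period).
- get_image(name): name is "scene" or "side" or "wrist"; returns (picture, depth): 420x560x3 uint8, red, green, blue; 420x560 float32, mm along the optical axis (not along the pixel's ray), 0 where there is no reading.
- camera_model(name): a dict with "fx", "fy", "cx", "cy" (pixels), "R" (3x3) and "t" (3): a world point X has camera coordinates R X + t; the wrist camera has in their place "mount" (4x4, takes a point from camera to tool coordinates, whose origin is the TCP and whose axes are the flange's). Camera axes: x right, y down, z forward; pixel columns grow to the right and rows downward; lengths in mm; the calibration is good to about 2 mm. A picture is of the moment at which its call begins: read the wrist's pose just before it. camera_model takes no time and is no camera call.
- job_done(): hands the job in; it is judged then, once.
The state is a dict: "clock": time; "joints": joint angles; "joint_vel": joint speeds; "joint_efforts": joint torques, N m; "position": TCP position; "ee_rot": TCP orientation; "contact_force": force on the tool from outside, world axes, zero at the start; "wrist_torque": the same for the moment, N m; "gripper_width": finger opening in mm; "grasp_force": force on a finger pad.
Only numpy, scipy, OpenCV 4.12 (cv2) and the standard library are available. Lean on these libraries where they do the work, as an engineer would, in place of code of your own. Each camera call takes 0.05 s, during which the arm holds its last target. There are 200 camera calls.

### The job

Pull the bench cupboard's bifold door by its bar handle until it is folded right open, stand the square solvent dispenser inside on the cupboard floor behind the front lip, and then shut the door flat again. Keep the dispenser upright throughout, and leave the jar, the solder spool and the multimeter where they are.

Things in the scene. Friction and masses are not known exactly. Their poses are not given: they have to be found in the camera images.
- cupboard: Plywood bench cupboard, fixed, 380 mm wide (y), 210 deep (x), 278 high, white bifold door in front. Origin: bench level, front plane of the carcass, mid-doorway; x points into the cupboard, y left as the robot sees it, z up. Doorway y -0.175 to 0.175, open up to z 0.250; above it the track and a roof (top z 0.278) that overhangs the front by 18 mm.
- bay (a point): Point on the cupboard floor's top (cupboard x 0.070, y -0.060, z 0.015), in the middle of the space left free when the door is folded open. A lip 12 mm high stands on the floor at cupboard x 0.005 to 0.017, right behind the door. Fixed stock (up to 130 mm high) fills the back from x 0.138; the floor from x 0.017 to 0.138 is free over the whole doorway width.
- jamb_leaf (a joint): Folding angle q of the door, rad: 0 = shut flat, 1.42 = folded right open (stop). The jamb leaf (left) swings out towards the robot by q about point jamb_pivot; the lead leaf, hinged to its free edge, turns back by 2q while its far edge runs in the top track towards the left jamb. Light, slight friction, no spring or catch: it stays where it is left.
- jamb_pivot (a point): Upright axis of the jamb leaf, on the leaves' back faces at cupboard (x 0, y 0.174), at z 0.250, the leaves' upper edge. Each leaf is 174 mm wide, 230 mm high (z 0.020 to 0.250), 12 mm thick, 0.3 kg, and lies just in front of the carcass when shut. The fold edge comes out by 174 mm x sin q. Folded open, the leaves stand at the left; 240 mm of the doorway is clear.
- pull: Upright round steel bar handle on the lead leaf: 12 mm thick, 180 long, axis 45 mm off the leaf's face, 50 mm from the fold edge, two posts at z 0.108 and 0.204. Origin: on the axis at z 0.229, 17 mm below its top: pinch here from above or leaning. x points to the leaf, y to the fold edge. In the cupboard frame at angle q: x = -0.124 sin q - 0.057 cos q, y = 0.174 - 0.224 cos q - 0.057 sin q.
- dispenser: Solvent dispenser, loose, 0.2 to 0.35 kg: square blue plastic bottle 58 x 58 mm, 80 mm high, with a narrower neck and a round 42 mm steel pump dish on top, 112 mm high in all. Origin: centre of its underside; x, y at right angles to its flat sides, z up. On the bench to the right of the cupboard's front, in one of two places (the jar is in the other).
- jar: Bystander: squat round amber glass jar with a black lid, 56 mm wide, 55 mm high, loose; origin at the centre of its underside.
- spool: Bystander: grey solder spool standing on its flange, 64 mm wide, 50 mm high, loose; origin at the centre of its underside.
- meter: Bystander: hand-held multimeter lying on its back, 185 x 88 mm, 42 mm high, loose, left of the cupboard; origin at the centre of its underside, x along its length.
Mind the look-alikes: they are no part of the job. There is more than one size of the dispenser; the one meant has the size given above.

How it is judged:
By the outcome, as a careful person would: the job done as asked, in the order asked, and still so for the second after the job is handed in, with the robot touching nothing.
It also fails if it takes over 72 s, if anything falls off the work surface, if the arm or the gripper's body presses on something with over 40 N, if the wrist force passes 120 N, or if a joint passes its speed limit or range.

## Working session

There is one attempt and no reset: what is moved stays moved. The work goes in short steps, Python scripts to look and compute and a tool call to move; the robot and the scene stay as the last step left them, time stands still between calls to the robot, and variables do not carry over. Pictures are saved under pics/ and viewed, at most 10 in all, crops included, and the job is handed in when it is done.

Besides the shell and the picture viewer there is one more tool, called after "Request:" in YAML: its name, and indented under it one key for each argument. drive_tool: Moves the arm, as the interface text tells. Its arguments: {"type":"object","properties":{"plan":{"type":"array"}},"required":["plan"]}

```bash
mkdir -p pics; cat > h.py <<'E'
from bench import *
import numpy as np, cv2
def save(n,f):
    p,d=get_image(n); cv2.imwrite(f'pics/{f}.png',p[:,:,::-1]); np.save(f'pics/{f}.npy',d); return p,d
def world(n,u,v,z):
    m=camera_model(n); R=np.array(m['R']); t=np.array(m['t'])
    return R.T@(np.array([(u-m['cx'])/m['fx']*z,(v-m['cy'])/m['fy']*z,z])-t)
def cloud(n,d):
    m=camera_model(n); R=np.array(m['R']); t=np.array(m['t'])
    v,u=np.mgrid[:420,:560]
    P=np.stack([(u-m['cx'])/m['fx']*d,(v-m['cy'])/m['fy']*d,d],-1)
    return (P-t)@R
E
python3 - <<'E'
from h import *
s=read_state(); print(s)
a,_=save('scene','a'); b,_=save('side','b')
for n in('scene','side'):
    m=camera_model(n);print(n,m['fx'],-np.array(m['R']).T@np.array(m['t']),np.array(m['R'])[2])
E
```

```text
{'clock': 0.0, 'joints': array([-1.05139723e+00,  3.85570628e-01,  6.63779583e-03, -4.79905501e-04,
       -1.19396839e+00, -2.58600153e-01]), 'joint_vel': array([ 0.00029252, -0.00059563, -0.00035135,  0.00213031, -0.00112286,
       -0.00167103]), 'joint_efforts': array([ 5.45842631e-04, -3.92288196e+01,  1.88401741e+01,  4.18631718e+00,
       -4.61119358e-03, -2.59959904e-06]), 'position': array([ 161.02919621, -603.31267179,  230.22058539]), 'ee_rot': array([-1.29942379e-01,  9.91520963e-01,  1.05840464e-03, -1.92793728e-04]), 'contact_force': array([-0.61276813, -0.71109848, -0.19445905]), 'wrist_torque': array([ 0.03264877, -0.0056882 ,  0.03342333]), 'grasp_force': 0.0, 'gripper_width': 84.82112233027647}
scene 412.2840439199972 [ 361.48549642  332.02122924 1374.68447069] [ 0.12181179 -0.28260832 -0.95146961]
side 502.1138245988196 [-432.9379353   944.26007301  949.20956042] [ 0.61279173 -0.60589304 -0.50732625]
```

View pics/a.png

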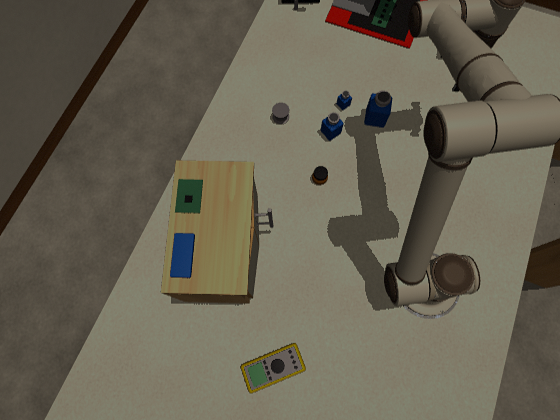

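View pics/b.png

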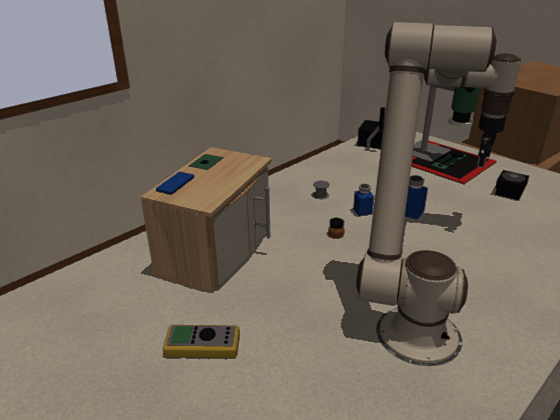

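The scene view shows the cupboard at (210,230) with its bar at (265,217), blue bottles at (344,100), (332,125) and (378,108), the jar at (320,175), the spool at (281,113) and the meter at (273,367). The side view agrees, with the bar at (266,210). Next I measure them all.

```bash
python3 - <<'E'
from h import *
for n,f in(('scene','a'),('side','b')):
    p=cv2.imread(f'pics/{f}.png'); d=np.load(f'pics/{f}.npy'); C=cloud(n,d)
    hsv=cv2.cvtColor(p,cv2.COLOR_BGR2HSV)
    def comp(mask,name,mn=25):
        k,l,s,c=cv2.connectedComponentsWithStats(mask.astype(np.uint8))
        for i in range(1,k):
            if s[i,4]<mn: continue
            Q=C[(l==i)&(d>0)]
            if len(Q)<mn: continue
            print(n,name,c[i].round(),s[i,4],'lo',np.percentile(Q,2,axis=0).round(),'hi',np.percentile(Q,98,axis=0).round())
    comp((hsv[...,0]>105)&(hsv[...,0]<130)&(hsv[...,1]>150)&(d>0),'blue')
    comp((C[...,2]>18)&(C[...,2]<330)&(C[...,0]>250)&(C[...,0]<1200)&(abs(C[...,1])<700)&(d>0),'raised',60)
    # roof top
    M=(abs(C[...,2]-278)<6)&(d>0)&(C[...,0]>300)&(C[...,0]<1000)&(abs(C[...,1])<400)
    k,l,s,c=cv2.connectedComponentsWithStats(M.astype(np.uint8)); i=1+np.argmax(s[1:,4])
    Q=C[l==i]; r=cv2.minAreaRect(Q[:,:2].astype(np.float32)); print('roof',r,cv2.boxPoints(r).round(1).tolist(),np.median(Q[:,2]))
    if n=='scene':
        for u,v in((383,98),(378,96),(334,119),(346,94)): print(u,v,C[v,u].round(),p[v,u])
E
```

```text
scene blue [344. 102.] 134 lo [ 457. -542.   15.] hi [ 503. -509.   64.]
scene blue [377. 113.] 523 lo [ 312. -546.   18.] hi [ 390. -481.  117.]
scene blue [331. 128.] 296 lo [ 450. -417.   20.] hi [ 518. -371.   90.]
scene blue [182. 255.] 877 lo [663. 182. 287.] hi [737. 292. 296.]
scene raised [344.  99.] 185 lo [ 457. -544.   21.] hi [ 504. -509.   82.]
scene raised [378. 109.] 744 lo [ 311. -547.   22.] hi [ 391. -481.  152.]
scene raised [280. 111.] 229 lo [ 653. -427.   21.] hi [ 709. -371.   58.]
scene raised [332. 125.] 417 lo [ 450. -422.   22.] hi [ 519. -372.  117.]
scene raised [212. 233.] 12513 lo [521. -50.  78.] hi [807. 328. 292.]
scene raised [320. 175.] 226 lo [ 434. -242.   21.] hi [ 482. -195.   61.]
scene raised [272. 368.] 1874 lo [292. 346.  29.] hi [449. 500.  49.]
roof ((673.564208984375, 129.78305053710938), (228.78106689453125, 381.5201416015625), 20.698619842529297) [[499.1000061035156, 267.79998779296875], [634.0, -89.0999984741211], [848.0, -8.199999809265137], [713.0999755859375, 348.70001220703125]] 279.3172940791414
383 98 [ 349. -519.  147.] [21 21
[... 342 characters left out ...]
[208. 216.] 13461 lo [513. -37.  28.] hi [775. 345. 289.]
side raised [416. 196.] 683 lo [ 308. -558.   21.] hi [ 362. -482.  149.]
side raised [321. 187.] 163 lo [ 650. -425.   19.] hi [ 705. -367.   55.]
side raised [364. 199.] 462 lo [ 448. -419.   21.] hi [ 515. -368.  113.]
side raised [336. 226.] 231 lo [ 431. -238.   19.] hi [ 478. -191.   59.]
side raised [202. 339.] 2121 lo [283. 351.  20.] hi [438. 508.  47.]
roof ((672.2039184570312, 131.0180206298828), (232.90667724609375, 390.040771484375), 21.003894805908203) [[493.6000061035156, 271.29998779296875], [633.4000244140625, -92.80000305175781], [850.7999877929688, -9.300000190734863], [711.0, 354.79998779296875]] 278.24159262612807
```

The 112 mm bottle at about (482,-398) is the one meant. A tool that only points straight down cannot get under the roof, so I need to know how the drive behaves at the reach limit and whether the tool leans there. I'll try it high up, in free air.

Request:
drive_tool:
  plan:
    - [[-1,10,0,40,0],[-1,10,0,40,0],[-1,10,0,40,0],[-1,10,0,40,0],[-1,10,0,40,0],[-1,10,0,40,0],[-1,10,0,40,0],[-1,10,0,40,0],[-1,10,0,40,0],[-1,10,0,40,0],[-1,10,0,40,0],[-1,10,0,40,0],[-1,10,0,40,0],[-1,10,0,40,0],[-1,10,0,40,0],[-1,10,0,40,0]]

```text
clock: 1.43
position: [267.0, -505.7, 702.0]
ee_rot: [-0.13, 0.99, -0.05, 0.012]
contact_force: [0.6, -0.6, -0.3]
gripper_width: 85.6
grasp_force: 0.0
```

```bash
python3 - <<'E'
from h import *
s=read_state(); print(s['clock'],s['joints'].round(3),s['position'].round(),s['ee_rot'].round(3))
E
```

```text
1.4333 [-0.779  0.494  1.408  0.064 -2.39  -0.483] [ 267. -506.  702.] [-0.13   0.99  -0.05   0.012]
```

The drive does lean the tool forward at the limit, with joint 3 at its stop. I'll push along the arm to build up the lean.

Request:
drive_tool:
  plan:
    - [[-1,18,-18,30,0],[-1,18,-18,30,0],[-1,18,-18,30,0],[-1,18,-18,30,0],[-1,18,-18,30,0],[-1,18,-18,30,0],[-1,18,-18,30,0],[-1,18,-18,30,0]]

```text
clock: 2.1
position: [335.7, -524.4, 705.5]
ee_rot: [-0.129, 0.984, -0.121, 0.031]
contact_force: [-0.2, 0.6, -0.2]
gripper_width: 85.4
grasp_force: 0.0
```

```bash
cat > st.py <<'E'
from h import *
from scipy.spatial.transform import Rotation as R
s=read_state(); M=R.from_quat(s['ee_rot']).as_matrix()
print(s['clock'],s['joints'].round(3),s['position'].round(1),'z',M[:,2].round(3),'y',M[:,1].round(3),s['contact_force'].round(1),s['gripper_width'].round(1))
E
python3 st.py
```

```text
Traceback (most recent call last):
  File "st.py", line 4, in <module>
    print(s['clock'],s['joints'].round(3),s['position'].round(1),'z',M[:,2].round(3),'y',M[:,1].round(3),s['contact_force'].round(1),s['gripper_width'].round(1))
                                                                                                                                     ^^^^^^^^^^^^^^^^^^^^^^^^
AttributeError: 'float' object has no attribute 'round'
```

```bash
sed -i "s/s\['gripper_width'\].round(1)/round(s['gripper_width'],1)/" st.py; python3 st.py
```

```text
2.1 [-0.685  0.519  1.408  0.153 -2.234 -0.516] [ 335.7 -524.4  705.5] z [ 0.092 -0.23  -0.969] y [-0.247  0.937 -0.246] [-0.2  0.6 -0.2] 85.4
```

```bash
cat > fk.py <<'E'
import numpy as np
from scipy.spatial.transform import Rotation as R
from scipy.optimize import least_squares
def chain(q,p):
    h,d,L1,e,L2,Lt=p
    T=R.from_euler('z',q[0]); x=np.array([0,0,h])
    x=x+T.apply([0,d,0]); T=T*R.from_euler('y',q[1]); x=x+T.apply([0,0,L1])
    T=T*R.from_euler('y',-q[2]); x=x+T.apply([0,0,e]); T=T*R.from_euler('x',q[3]); x=x+T.apply([L2,0,0])
    w=x.copy()
    T=T*R.from_euler('y',-q[4]); x=x+T.apply([Lt,0,0]); T=T*R.from_euler('x',q[5])
    return x,T,w
data=[([-1.05139723e+00,3.85570628e-01,6.63779583e-03,-4.79905501e-04,-1.19396839,-2.58600153e-01],[161.03,-603.31,230.22]),
([-0.779,0.494,1.408,0.064,-2.39,-0.483],[267,-505.7,702]),([-0.685,0.519,1.408,0.153,-2.234,-0.516],[335.7,-524.4,705.5])]
lo=np.array([-1.21,-1.07,-3.16,-2.99,-3.1]);
if __name__=='__main__':
    from bench import *
    f=lambda p: np.concatenate([chain(q,p)[0]-np.array(x) for q,x in data])
    r=least_squares(f,[300,-160,450,0,450,200]); print(r.x.round(1),f(r.x).round(1),r.cost)
    s=read_state(); x,T,w=chain(s['joints'],r.x); print(T.as_matrix().round(3)); print(R.from_quat(s['ee_rot']).as_matrix().round(3))
E
python3 fk.py
```

```text
[-136.  -174.3  579.6  -31.   428.1  -16.6] [-12.4  -7.8   0.3   8.  -11.7   8.9   0.2  22.3  -9.3] 540.5055026536962
[[ 0.244  0.065  0.968]
 [-0.044  0.997 -0.055]
 [-0.969 -0.029  0.246]]
[[-0.965 -0.247  0.092]
 [-0.262  0.937 -0.23 ]
 [-0.029 -0.246 -0.969]]
```

```bash
sed -i "s/'x',q\[3\]/'x',-q[3]/; s/'x',q\[5\]/'x',-q[5]/" fk.py; python3 fk.py
```

```text
[ 145.1 -161.2  540.2    1.2  431.1  257.2] [-1.3 -0.6 -0.1 -2.1  1.9  5.1  3.1 -0.4 -5. ] 35.28320948879635
[[ 0.092  0.965  0.247]
 [-0.23   0.262 -0.937]
 [-0.969  0.029  0.246]]
[[-0.965 -0.247  0.092]
 [-0.262  0.937 -0.23 ]
 [-0.029 -0.246 -0.969]]
```

```bash
cat >> fk.py <<'E'
P=[145.1,-161.2,540.2,1.2,431.1,257.2]
LO=np.array([-3.14,-1.21,-1.07,-3.16,-2.99,-3.1]);HI=np.array([3.14,2.06,1.41,2.05,-.16,3.1])
def tgt(th,az,flip=0):  # th lean from down, az deg of lean
    a=np.radians(az);t=np.radians(th)
    z=np.array([np.sin(t)*np.cos(a),np.sin(t)*np.sin(a),-np.cos(t)]);y=np.array([-np.sin(a),np.cos(a),0])*(-1 if flip else 1)
    return np.column_stack([np.cross(y,z),y,z])
def rot(T): m=T.as_matrix(); return np.column_stack([-m[:,1],-m[:,2],m[:,0]])
def ik(pos,M,q0,wr=300):
    def f(q):
        x,T,_=chain(q,P); return np.concatenate([x-pos, wr*(R.from_matrix(M@rot(T).T)).as_rotvec()])
    r=least_squares(f,np.clip(q0,LO+1e-3,HI-1e-3),bounds=(LO,HI)); return r.x,np.sqrt(2*r.cost)
E
cat > t.py <<'E'
from fk import *
rng=np.random.default_rng(0)
O=np.array([583.2,96.4]);a=np.radians(20.8);C=np.array([[np.cos(a),-np.sin(a)],[np.sin(a),np.cos(a)]])
def W(x,y,z): return np.append(O+C@[x,y],z)
seeds=[np.array([-.6,.5,.5,.1,-2,j]) for j in(-1.5,1.5)]+[rng.uniform(LO,HI) for _ in range(12)]
for name,g,az in(('bay',W(70,-60,80),20.8),('pick',np.array([482,-398,65]),-40),('handle0',W(-57,-50,231),20.8),('handle1',W(-131,84,231),60)):
  for th in(0,30,45,60,75):
    best={}
    for fl in(0,1):
      M=tgt(th,az,fl)
      for s in seeds:
        q,e=ik(g+19*M[:,2],M,s)
        if e<1: best[tuple(q.round(1))]=q
    print(name,th,[list(k) for k in best])
E
python3 t.py
```

```text
bay 0 [[np.float64(0.3), np.float64(0.6), np.float64(-0.0), np.float64(-0.0), np.float64(-0.9), np.float64(-1.5)], [np.float64(0.3), np.float64(0.6), np.float64(-0.0), np.float64(-0.0), np.float64(-0.9), np.float64(1.6)]]
bay 30 [[np.float64(0.3), np.float64(0.5), np.float64(-0.4), np.float64(-0.1), np.float64(-0.2), np.float64(-1.5)], [np.float64(0.3), np.float64(0.5), np.float64(-0.4), np.float64(-0.1), np.float64(-0.2), np.float64(1.7)]]
bay 45 [[np.float64(0.3), np.float64(0.5), np.float64(-0.5), np.float64(-3.0), np.float64(-0.2), np.float64(1.5)], [np.float64(0.3), np.float64(0.5), np.float64(-0.5), np.float64(-3.0), np.float64(-0.2), np.float64(-1.6)]]
bay 60 [[np.float64(0.3), np.float64(0.6), np.float64(-0.6), np.float64(-3.1), np.float64(-0.7), np.float64(1.6)], [np.float64(0.3), np.float64(0.6), np.float64(-0.6), np.float64(-3.1), np.float64(-0.7), np.float64(-1.6)]]
bay 75 [[np.float64(0.3), np.float64(0.7), np.float64(-0.7), np.float64(-3.1), np.float64(-1.1), np.float64(1.6)], [np.float64(0.3), np.float64(0.7), np.float64(-0.7), np.float64(-3.1), np.float64(-1.1), np.fl
[... 1851 characters left out ...]
np.float64(2.5)]]
handle1 45 [[np.float64(0.4), np.float64(-0.0), np.float64(-0.8), np.float64(-1.2), np.float64(-0.4), np.float64(0.1)], [np.float64(0.4), np.float64(-0.0), np.float64(-0.8), np.float64(-1.2), np.float64(-0.4), np.float64(-3.1)]]
handle1 60 [[np.float64(0.4), np.float64(0.0), np.float64(-0.9), np.float64(-1.9), np.float64(-0.6), np.float64(0.8)], [np.float64(0.4), np.float64(0.0), np.float64(-0.9), np.float64(-1.9), np.float64(-0.6), np.float64(-2.3)]]
handle1 75 [[np.float64(0.3), np.float64(0.2), np.float64(-0.9), np.float64(-2.2), np.float64(-1.0), np.float64(1.2)], [np.float64(0.3), np.float64(0.2), np.float64(-0.9), np.float64(-2.2), np.float64(-1.0), np.float64(-1.9)]]
```

```bash
cat >> fk.py <<'E'
def drive(q,rows,wr):
    for d in rows:
        x,T,_=chain(q,P); M=R.from_euler('z',d[3],degrees=True).as_matrix()@rot(T)
        q,_=ik(x+np.array(d[:3]),M,q,wr)
    return q
def show(q):
    x,T,_=chain(q,P);M=rot(T); return q.round(2),x.round(),'z',M[:,2].round(2),'y',M[:,1].round(2)
E
python3 - <<'E'
from fk import *
for wr in(60,150,300,600,1200):
    q=drive(np.array(data[0][0]),[[10,0,40,0]]*16,wr); print(wr,*show(q))
    q=drive(q,[[18,-18,30,0]]*8,wr); print('   ',*show(q))
E
```

```text
60 [-0.71  0.4   1.41  0.33 -1.67 -0.4 ] [ 316. -596.  857.] z [ 0.35 -0.73 -0.59] y [-0.09  0.6  -0.8 ]
    [-0.76  0.64  1.41  1.54 -0.2  -1.51] [ 443. -712. 1055.] z [ 0.38 -0.63  0.68] y [ 0.48 -0.49 -0.72]
150 [-0.72  0.41  1.41  0.27 -1.9  -0.41] [ 301. -566.  808.] z [ 0.28 -0.58 -0.76] y [-0.16  0.75 -0.64]
    [-0.68  0.49  1.41  0.5  -0.94 -0.5 ] [ 423. -674.  976.] z [ 0.48 -0.88  0.04] y [ 0.2   0.06 -0.98]
300 [-0.75  0.45  1.41  0.14 -2.22 -0.45] [ 279. -521.  741.] z [ 0.14 -0.29 -0.95] y [-0.24  0.92 -0.31]
    [-0.65  0.44  1.41  0.31 -1.75 -0.47] [ 371. -581.  814.] z [ 0.35 -0.64 -0.68] y [-0.12  0.69 -0.71]
600 [-0.77  0.49  1.41  0.04 -2.4  -0.5 ] [ 267. -496.  709.] z [ 0.04 -0.08 -1.  ] y [-0.26  0.96 -0.09]
    [-0.69  0.5   1.41  0.11 -2.27 -0.54] [ 329. -505.  711.] z [ 0.11 -0.2  -0.97] y [-0.25  0.94 -0.22]
1200 [-0.78  0.5   1.41  0.01 -2.46 -0.52] [ 264. -489.  701.] z [ 0.01 -0.02 -1.  ] y [-0.26  0.97 -0.02]
    [-0.7   0.52  1.41  0.03 -2.41 -0.59] [ 317. -485.  691.] z [ 0.03 -0.05 -1.  ] y [-0.26  0.97 -0.05]
```

```bash
cat > sim.py <<'E'
from fk import *
q=np.array([-0.685,0.519,1.408,0.153,-2.234,-0.516])
for n,rows in (('turn',[[-2,2,-10,7]]*25),('cancel',[[28,-28,38,0]]*4),('c2',[[28,-28,38,0]]*2),('turn-90',[[-10,2,-14,-7]]*13),('push',[[28,-14,38,0]]*10),('push',[[28,-14,38,0]]*5),('push',[[28,-14,38,0]]*5)):
    q=drive(q,rows,550); print(n,*show(q))
E
python3 sim.py
```

```text
turn [-0.79  0.31  0.41 -0.12 -1.88  2.51] [ 289. -475.  450.] z [-0.07  0.24 -0.97] y [ 0.16 -0.96 -0.25]
cancel [-0.77  0.74  1.41 -0.18 -2.42  2.39] [ 377. -550.  562.] z [-0.05  0.21 -0.98] y [ 0.17 -0.96 -0.22]
c2 [-0.75  0.73  1.41 -0.17 -2.38  2.38] [ 392. -545.  568.] z [-0.02  0.18 -0.98] y [ 0.17 -0.97 -0.18]
turn-90 [-0.89  0.21  0.13 -0.15 -1.39  1.06] [ 262. -519.  386.] z [ 0.18  0.02 -0.98] y [-0.97 -0.15 -0.18]
push [-0.68  0.65  1.41 -0.12 -2.06  0.75] [ 466. -548.  624.] z [ 0.26 -0.08 -0.96] y [-0.96 -0.15 -0.25]
push [-0.58  0.62  1.41 -0.05 -1.95  0.68] [ 519. -516.  660.] z [ 0.37 -0.18 -0.91] y [-0.93 -0.17 -0.34]
push [-0.49  0.59  1.41  0.02 -1.81  0.63] [ 569. -495.  693.] z [ 0.47 -0.27 -0.84] y [-0.88 -0.19 -0.43]
```

```bash
cat > sim.py <<'E'
from fk import *
q0=np.array([-0.685,0.519,1.408,0.153,-2.234,-0.516])
for T in (-5,-6,-7):
  for push in ([24,-24,24],[24,-12,32],[15,-15,35]):
    q=drive(q0,[[-4,4,0,T]]*11,550); a=show(q)
    k=0
    while k<45:
        q=drive(q,[push+[0]]*5,550);k+=5
        x,TT,_=chain(q,P)
        if rot(TT)[2,2]>-.5: break
    print(T,push,k,*show(q))
E
python3 sim.py
```

```text
-5 [24, -24, 24] 40 [-0.59  0.8   1.41  0.59 -1.14 -1.47] [ 621. -762.  671.] z [ 0.37 -0.85 -0.38] y [ 0.66  0.53 -0.53]
-5 [24, -12, 32] 40 [-0.23  0.55  1.41  0.78 -1.5  -1.53] [ 618. -495.  827.] z [ 0.41 -0.82 -0.41] y [ 0.66  0.57 -0.49]
-5 [15, -15, 35] 40 [-0.44  0.42  1.41  0.76 -1.55 -1.29] [ 415. -568.  899.] z [ 0.27 -0.88 -0.38] y [ 0.66  0.46 -0.6 ]
-6 [24, -24, 24] 40 [-0.58  0.8   1.41  0.6  -1.2  -1.64] [ 612. -757.  664.] z [ 0.33 -0.84 -0.42] y [ 0.76  0.5  -0.41]
-6 [24, -12, 32] 40 [-0.22  0.55  1.41  0.79 -1.56 -1.7 ] [ 607. -490.  817.] z [ 0.37 -0.81 -0.45] y [ 0.76  0.54 -0.36]
-6 [15, -15, 35] 40 [-0.43  0.42  1.41  0.79 -1.62 -1.44] [ 404. -562.  890.] z [ 0.22 -0.88 -0.43] y [ 0.76  0.43 -0.49]
-7 [24, -24, 24] 40 [-0.58  0.79  1.41  0.6  -1.26 -1.81] [ 604. -751.  657.] z [ 0.3  -0.83 -0.46] y [ 0.85  0.45 -0.27]
-7 [24, -12, 32] 45 [-0.22  0.56  1.41  0.82 -1.48 -1.89] [ 626. -494.  829.] z [ 0.4  -0.83 -0.38] y [ 0.84  0.5  -0.21]
-7 [15, -15, 35] 40 [-0.42  0.42  1.41  0.81 -1.69 -1.61] [ 393. -554.  879.] z [ 0.17 -0.86 -0.47] y [ 0.85  0.37 -0.36]
```

```bash
cat > sim.py <<'E'
from fk import *
q0=np.array([-0.685,0.519,1.408,0.153,-2.234,-0.516])
for n in (15,17,19):
  for push in ([30,0,30],[32,-10,25]):
    q=drive(q0,[[2,30,-2,-7]]*n,550); print(n,*show(q))
    k=0
    while k<45:
        q=drive(q,[push+[0]]*5,550);k+=5
        x,TT,_=chain(q,P)
        if rot(TT)[2,2]>-.5: break
    print(n,push,k,*show(q))
E
python3 sim.py
```

```text
15 [ 0.08  0.14  0.74  0.06 -2.43 -3.1 ] [ 376. -142.  677.] z [-0.25 -0.06 -0.97] y [ 0.97  0.07 -0.25]
15 [30, 0, 30] 45 [ 0.26  0.6   1.41  0.44 -1.77 -3.02] [774. -71. 713.] z [ 0.6  -0.27 -0.75] y [0.8  0.24 0.55]
15 [ 0.08  0.14  0.74  0.06 -2.43 -3.1 ] [ 376. -142.  677.] z [-0.25 -0.06 -0.97] y [ 0.97  0.07 -0.25]
15 [32, -10, 25] 45 [-0.06  0.74  1.41  0.42 -1.53 -2.77] [ 839. -314.  636.] z [ 0.58 -0.44 -0.69] y [0.82 0.3  0.49]
17 [-0.02  0.21  0.86  0.09 -2.49 -3.1 ] [ 383. -183.  688.] z [-0.27 -0.05 -0.96] y [ 0.96 -0.05 -0.26]
17 [30, 0, 30] 45 [ 0.26  0.6   1.41  0.48 -1.8  -3.09] [768. -86. 711.] z [ 0.57 -0.32 -0.76] y [0.82 0.16 0.55]
17 [-0.02  0.21  0.86  0.09 -2.49 -3.1 ] [ 383. -183.  688.] z [-0.27 -0.05 -0.96] y [ 0.96 -0.05 -0.26]
17 [32, -10, 25] 45 [-0.06  0.74  1.41  0.45 -1.54 -2.86] [ 833. -326.  635.] z [ 0.55 -0.47 -0.69] y [0.83 0.21 0.52]
19 [-0.05  0.46  1.41  0.22 -2.82 -3.1 ] [ 404. -199.  735.] z [-0.3  -0.05 -0.95] y [ 0.93 -0.21 -0.29]
19 [30, 0, 30] 45 [ 0.27  0.6   1.41  0.63 -1.87 -3.09] [ 750. -112.  713.] z [ 0.49 -0.45 -0.74] y [0.85 0.1  0.51]
19 [-0.05  0.46  1.41  0.22 -2.82 -3.1 ] [ 404. -199.  735.] z [-0.3  -0.05 -0.95] y [ 0.93 -0.21 -0.29]
19 [32, -10, 25] 45 [-0.06  0.74  1.41  0.5  -1.58 -2.98] [ 821. -333.  634.] z [ 0.51 -0.51 -0.7 ] y [0.83 0.09 0.54]
```

```bash
cat > sim.py <<'E'
from fk import *
q0=np.array([-0.685,0.519,1.408,0.153,-2.234,-0.516])
for push in ([30,0,30],[30,10,30],[28,16,28],[26,22,26]):
    q=drive(q0,[[4,38,-6,0]]*13,550); print(*show(q))
    k=0
    while k<45:
        q=drive(q,[push+[0]]*5,550);k+=5
        x,TT,_=chain(q,P)
        if rot(TT)[2,2]>-.5: break
    print(push,k,*show(q))
E
python3 sim.py
```

```text
[ 0.53 -0.1   0.35  0.28 -2.04 -1.71] [391. -31. 622.] z [ 0.09 -0.23 -0.97] y [-0.25  0.94 -0.25]
[30, 0, 30] 40 [ 0.28  0.62  1.41  0.57 -1.38 -1.28] [850. -65. 781.] z [ 0.84 -0.31 -0.44] y [-0.02  0.8  -0.6 ]
[ 0.53 -0.1   0.35  0.28 -2.04 -1.71] [391. -31. 622.] z [ 0.09 -0.23 -0.97] y [-0.25  0.94 -0.25]
[30, 10, 30] 40 [ 0.56  0.64  1.41  0.65 -1.43 -1.5 ] [842. 159. 762.] z [ 0.87 -0.16 -0.46] y [-0.1   0.87 -0.49]
[ 0.53 -0.1   0.35  0.28 -2.04 -1.71] [391. -31. 622.] z [ 0.09 -0.23 -0.97] y [-0.25  0.94 -0.25]
[28, 16, 28] 45 [ 0.73  0.69  1.41  0.7  -1.33 -1.67] [840. 321. 743.] z [ 0.91 -0.02 -0.4 ] y [-0.16  0.9  -0.4 ]
[ 0.53 -0.1   0.35  0.28 -2.04 -1.71] [391. -31. 622.] z [ 0.09 -0.23 -0.97] y [-0.25  0.94 -0.25]
[26, 22, 26] 45 [ 0.89  0.74  1.41  0.7  -1.36 -1.84] [793. 469. 696.] z [ 0.89  0.09 -0.45] y [-0.25  0.92 -0.3 ]
```

```bash
cat > sim.py <<'E'
from fk import *
q0=np.array([-0.685,0.519,1.408,0.153,-2.234,-0.516])
for t in (-3,-4,-5,-6):
  for push in ([30,10,30],[28,16,28]):
    q=drive(q0,[[4,38,-6,t]]*13,550)
    k=0
    while k<50:
        q=drive(q,[push+[0]]*5,550);k+=5
        x,TT,_=chain(q,P)
        if rot(TT)[2,2]>-.55: break
    print(t,push,k,*show(q))
E
python3 sim.py
```

```text
-3 [30, 10, 30] 45 [ 0.57  0.65  1.41  0.66 -1.5  -2.15] [836. 161. 742.] z [ 0.83 -0.19 -0.52] y [0.24 0.97 0.03]
-3 [28, 16, 28] 50 [ 0.74  0.7   1.41  0.67 -1.4  -2.34] [831. 331. 719.] z [ 0.88 -0.02 -0.48] y [0.12 0.98 0.19]
-4 [30, 10, 30] 50 [ 0.57  0.66  1.41  0.64 -1.41 -2.4 ] [856. 176. 745.] z [ 0.87 -0.14 -0.47] y [0.29 0.92 0.27]
-4 [28, 16, 28] 50 [ 0.74  0.69  1.41  0.6  -1.47 -2.6 ] [815. 335. 705.] z [ 0.84  0.   -0.55] y [0.26 0.88 0.39]
-5 [30, 10, 30] 50 [ 0.57  0.65  1.41  0.56 -1.47 -2.67] [841. 184. 731.] z [ 0.83 -0.1  -0.54] y [0.41 0.78 0.48]
-5 [28, 16, 28] 50 [ 0.74  0.68  1.41  0.51 -1.52 -2.88] [800. 343. 692.] z [ 0.79  0.05 -0.62] y [0.4  0.71 0.57]
-6 [30, 10, 30] 50 [ 0.57  0.65  1.41  0.47 -1.52 -2.95] [828. 197. 718.] z [ 0.79 -0.03 -0.61] y [0.52 0.55 0.65]
-6 [28, 16, 28] 50 [ 0.73  0.68  1.41  0.44 -1.54 -3.1 ] [792. 345. 685.] z [ 0.75  0.1  -0.66] y [0.52 0.53 0.67]
```

Request:
drive_tool:
  plan:
    - [[-1,4,38,-6,-3],[-1,4,38,-6,-3],[-1,4,38,-6,-3],[-1,4,38,-6,-3],[-1,4,38,-6,-3],[-1,4,38,-6,-3],[-1,4,38,-6,-3],[-1,4,38,-6,-3],[-1,4,38,-6,-3],[-1,4,38,-6,-3],[-1,4,38,-6,-3],[-1,4,38,-6,-3],[-1,4,38,-6,-3],[-1,30,10,30,0],[-1,30,10,30,0],[-1,30,10,30,0],[-1,30,10,30,0],[-1,30,10,30,0],[-1,30,10,30,0],[-1,30,10,30,0]]

```text
clock: 3.77
position: [514.4, -3.0, 723.3]
ee_rot: [0.186, 0.973, -0.137, 0.005]
contact_force: [3.4, 1.6, -2.6]
gripper_width: 85.4
grasp_force: 0.0
```

```bash
python3 st.py; python3 - <<'E'
from fk import *
from bench import read_state
from h import cloud
q=np.array(read_state()['joints'])
for n in (0,10,20,30,40): 
    print(n,*show(q)); q=drive(q,[[30,10,30,0]]*10,550)
C=cloud('side',np.load('pics/b.npy')); d=np.load('pics/b.npy')
print([C[v,u].round() for u,v in((50,100),(150,100),(300,60),(250,120))])
E
```

```text
3.7667 [ 0.423  0.534  1.4    0.418 -2.547 -2.037] [514.4  -3.  723.3] z [-0.041 -0.268 -0.963] y [ 0.364  0.893 -0.264] [ 3.4  1.6 -2.6] 85.4
0 [ 0.42  0.53  1.4   0.42 -2.55 -2.04] [561.  11. 691.] z [-0.04 -0.27 -0.96] y [ 0.36  0.89 -0.26]
10 [ 0.51  0.57  1.41  0.5  -2.34 -2.06] [629.  65. 679.] z [ 0.17 -0.3  -0.94] y [ 0.36  0.91 -0.22]
20 [ 0.56  0.6   1.41  0.58 -2.08 -2.07] [703. 102. 685.] z [ 0.42 -0.3  -0.86] y [ 0.34  0.93 -0.16]
30 [ 0.57  0.63  1.41  0.64 -1.77 -2.07] [781. 131. 708.] z [ 0.66 -0.27 -0.7 ] y [ 0.29  0.95 -0.09]
40 [ 0.56  0.66  1.41  0.69 -1.44 -2.09] [854. 156. 742.] z [ 0.85 -0.21 -0.47] y [ 0.22  0.98 -0.04]
[array([1963.,   76.,  209.]), array([1990., -468.,   75.]), array([ 1988., -1688.,    77.]), array([ 1984., -1195.,  -232.])]
```

Request:
drive_tool:
  plan:
    - [[-1,30,10,30,0],[-1,30,10,30,0],[-1,30,10,30,0],[-1,30,10,30,0],[-1,30,10,30,0],[-1,30,10,30,0],[-1,30,10,30,0],[-1,30,10,30,0],[-1,30,10,30,0],[-1,30,10,30,0],[-1,30,10,30,0],[-1,30,10,30,0],[-1,30,10,30,0],[-1,30,10,30,0],[-1,30,10,30,0],[-1,30,10,30,0],[-1,30,10,30,0],[-1,30,10,30,0],[-1,30,10,30,0],[-1,30,10,30,0]]

```text
clock: 5.43
position: [626.2, 93.2, 713.0]
ee_rot: [0.187, 0.964, -0.086, 0.166]
contact_force: [-0.1, -0.2, -0.0]
gripper_width: 85.1
grasp_force: 0.0
```

```bash
cat > fit.py <<'E'
from fk import *
import json
from bench import read_state
s=read_state()
D=json.load(open('d.json')) if __import__('os').path.exists('d.json') else [(list(a),list(b)) for a,b in data]+[([0.423,0.534,1.4,0.418,-2.547,-2.037],[514.4,-3.,723.3])]
D.append((list(map(float,s['joints'])),list(map(float,s['position'])))); json.dump(D,open('d.json','w'))
f=lambda p: np.concatenate([chain(q,p)[0]-np.array(x) for q,x in D])
r=least_squares(f,P,loss='soft_l1',f_scale=5); print(r.x.round(1).tolist(),f(r.x).reshape(-1,3).round(0).tolist())
x,T,w=chain(s['joints'],P); print(rot(T).round(3),R.from_quat(s['ee_rot']).as_matrix().round(3))
E
python3 st.py; python3 fit.py
```

```text
5.4333 [ 0.548  0.58   1.407  0.444 -2.211 -2.2  ] [626.2  93.2 713. ] z [ 0.289 -0.227 -0.93 ] y [ 0.389  0.916 -0.103] [-0.1 -0.2 -0. ] 85.1
[243.1, -154.5, 494.4, 7.1, 446.6, 312.7] [[4.0, 3.0, -0.0], [-7.0, 13.0, 23.0], [-1.0, 3.0, 15.0], [25.0, -2.0, -11.0], [30.0, 0.0, -14.0]]
[[-0.875  0.389  0.289]
 [ 0.332  0.916 -0.227]
 [-0.353 -0.103 -0.93 ]] [[-0.875  0.389  0.289]
 [ 0.332  0.916 -0.227]
 [-0.353 -0.103 -0.93 ]]
```

```bash
python3 - <<'E'
s=open('fk.py').read()
s=s.replace("h,d,L1,e,L2,Lt=p","h,d,L1,e,L2,Lt,a1,c1,c2=p").replace("[0,d,0]","[a1,d,0]").replace("T.apply([L2,0,0])","T.apply([L2,c1,c2])").replace("257.2]","257.2,0,0,0]")
open('fk.py','w').write(s)
f=open('fit.py').read().replace("f_scale=5","f_scale=2").replace("D.append","0 and D.append")
open('fit.py','w').write(f)
E
python3 fit.py
```

```text
[166.8, -1.0, 558.9, -0.5, 421.4, 298.0, 2.8, -158.7, 0.1] [[0.0, 0.0, 0.0], [-0.0, -0.0, 0.0], [0.0, 0.0, -0.0], [-0.0, 0.0, 0.0], [0.0, -0.0, -0.0]]
[[-0.875  0.389  0.289]
 [ 0.332  0.916 -0.227]
 [-0.353 -0.103 -0.93 ]] [[-0.875  0.389  0.289]
 [ 0.332  0.916 -0.227]
 [-0.353 -0.103 -0.93 ]]
```

```bash
sed -i 's/^P=.*/P=[166.8,-1.0,558.9,-0.5,421.4,298.0,2.8,-158.7,0.1]/' fk.py; cat > t.py <<'E'
from fk import *
rng=np.random.default_rng(0)
O=np.array([583.2,96.4]);a=np.radians(20.8);C=np.array([[np.cos(a),-np.sin(a)],[np.sin(a),np.cos(a)]])
def W(x,y,z): return np.append(O+C@[x,y],z)
seeds=[np.array([a,.5,b,j4,-.8,j]) for a in (-.5,.5) for b in (-.7,.3) for j4 in (-3,-1.5,0,1.5) for j in(-1.5,1.5)]
if __name__=='__main__':
 for name,g,azs in(('bay',W(70,-60,75),(10,20,30,40)),('pick',np.array([482,-398,60]),(-50,-30,-10,10,30)),('h0',W(-57,-50,231),(20,35)),('h1',W(-131,84,231),(20,40,60))):
  for th in(30,45,60,70):
   for az in azs:
    best={}
    for s in seeds:
        M=tgt(th,az,s[5]>0)
        q,e=ik(g+19*M[:,2],M,s)
        if e<1 and all(abs((q-v)).max()>.1 for v in best.values()): best[len(best)]=q
    print(name,th,az,*[v.round(1).tolist() for v in best.values()])
E
python3 t.py
```

```text
bay 30 10
bay 30 20
bay 30 30 [0.3, 0.5, -0.3, -0.4, -0.3, -0.9] [0.3, 0.5, -0.3, -0.4, -0.3, 2.2]
bay 30 40 [0.2, 0.5, -0.2, -0.6, -0.5, -0.6] [0.2, 0.5, -0.2, -0.6, -0.5, 2.5]
bay 45 10
bay 45 20 [0.1, 0.5, -0.2, -1.2, -0.2, -0.3] [0.1, 0.5, -0.2, -1.2, -0.2, 2.9]
bay 45 30 [0.1, 0.5, -0.2, -1.2, -0.4, -0.1] [0.1, 0.5, -0.2, -1.2, -0.4, 3.1]
bay 45 40 [0.0, 0.5, -0.2, -1.1, -0.5, -3.1] [0.0, 0.5, -0.2, -1.1, -0.5, 0.0]
bay 60 10 [-0.2, 0.6, -0.5, -2.5, -0.6, -1.9] [-0.2, 0.6, -0.5, -2.5, -0.6, 1.3]
bay 60 20 [-0.2, 0.6, -0.4, -2.1, -0.6, -2.2] [-0.2, 0.6, -0.4, -2.1, -0.6, 1.0]
bay 60 30 [-0.2, 0.6, -0.3, -1.9, -0.7, -2.4] [-0.2, 0.6, -0.3, -1.9, -0.7, 0.8]
bay 60 40 [-0.2, 0.6, -0.2, -1.6, -0.7, -2.5] [-0.2, 0.6, -0.2, -1.6, -0.7, 0.7]
bay 70 10 [-0.3, 0.7, -0.6, -2.6, -1.0, -1.7] [-0.3, 0.7, -0.6, -2.6, -1.0, 1.4]
bay 70 20 [-0.3, 0.7, -0.5, -2.3, -0.9, -1.9] [-0.3, 0.7, -0.5, -2.3, -0.9, 1.3]
bay 70 30 [-0.3, 0.7, -0.4, -2.1, -0.9, -2.1] [-0.3, 0.7, -0.4, -2.1, -0.9, 1.1]
bay 70 40 [-0.3, 0.7, -0.3, -1.8, -1.0, -2.2] [-0.3, 0.7, -0.3, -1.8, -1.0, 0.9]
pick 30 -50
pick 30 -30
pic
[... 2019 characters left out ...]
.4] [0.6, -0.1, -0.7, -0.1, -0.4, 1.7]
h1 30 60 [0.4, -0.0, -0.5, -0.5, -0.7, -0.7] [0.4, -0.0, -0.5, -0.5, -0.7, 2.5]
h1 45 20
h1 45 40 [0.5, -0.1, -0.7, -0.5, -0.2, -1.0] [0.5, -0.1, -0.7, -0.5, -0.2, 2.2]
h1 45 60 [0.2, -0.0, -0.5, -0.9, -0.8, -0.1] [0.2, -0.0, -0.5, -0.9, -0.8, 3.0]
h1 60 20
h1 60 40 [-0.0, -0.1, -0.6, -1.4, -0.6, -2.9] [-0.0, -0.1, -0.6, -1.4, -0.6, 0.2]
h1 60 60 [-0.1, 0.1, -0.5, -1.3, -1.0, -2.8] [-0.1, 0.1, -0.5, -1.3, -1.0, 0.4]
h1 70 20 [-0.2, -0.0, -0.9, -2.1, -0.7, -2.2] [-0.2, -0.0, -0.9, -2.1, -0.7, 0.9]
h1 70 40 [-0.3, 0.0, -0.7, -1.7, -0.9, -2.5] [-0.3, 0.0, -0.7, -1.7, -0.9, 0.7]
h1 70 60 [-0.3, 0.2, -0.5, -1.5, -1.1, -2.5] [-0.3, 0.2, -0.5, -1.5, -1.1, 0.6]
```

```bash
cat > sim.py <<'E'
from fk import *
from bench import read_state
for wr in (500,700,900):
    print(wr,*show(drive(np.array([0.423,0.534,1.4,0.418,-2.547,-2.037]),[[30,10,30,0]]*20,wr)))
q0=np.array(read_state()['joints'])
for push in ([36,0,36],[36,15,36],[36,-15,36],[40,0,15]):
  for t in (-1,0,1,2):
    q=drive(q0,[push+[t]]*25,700); print(push,t,*show(q)[1:])
E
python3 sim.py
```

```text
500 [ 0.55  0.63  1.35  0.68 -1.87 -2.06] [725.  93. 744.] z [ 0.54 -0.37 -0.75] y [ 0.34  0.92 -0.2 ]
700 [ 0.53  0.65  1.39  0.54 -2.16 -2.09] [668.  86. 685.] z [ 0.27 -0.34 -0.9 ] y [ 0.36  0.91 -0.23]
900 [ 0.52  0.67  1.41  0.47 -2.29 -2.12] [644.  84. 665.] z [ 0.15 -0.31 -0.94] y [ 0.36  0.9  -0.24]
[36, 0, 36] -1 [852. -33. 742.] z [ 0.66 -0.46 -0.59] y [0.62 0.77 0.09]
[36, 0, 36] 0 [877.  -7. 756.] z [ 0.78 -0.24 -0.58] y [0.31 0.95 0.02]
[36, 0, 36] 1 [886.  20. 760.] z [ 0.83  0.   -0.56] y [-0.05  1.   -0.06]
[36, 0, 36] 2 [880.  48. 754.] z [ 0.79  0.25 -0.56] y [-0.39  0.91 -0.15]
[36, 15, 36] -1 [835. 189. 715.] z [ 0.71 -0.38 -0.59] y [0.57 0.8  0.16]
[36, 15, 36] 0 [861. 221. 734.] z [ 0.81 -0.15 -0.57] y [0.25 0.97 0.09]
[36, 15, 36] 1 [873. 251. 744.] z [ 0.82  0.1  -0.56] y [-0.11  0.99  0.01]
[36, 15, 36] 2 [869. 278. 743.] z [ 0.77  0.34 -0.54] y [-0.45  0.89 -0.08]
[36, -15, 36] -1 [ 849. -263.  741.] z [ 0.63 -0.53 -0.57] y [0.66 0.75 0.03]
[36, -15, 36] 0 [ 870. -240.  750.] z [ 0.77 -0.33 -0.56] y [ 0.36  0.93 -0.05]
[36, -15, 36] 1 [ 877. -212.  748.] z [ 0.83 -0.09 -0.55] y [ 0.01  0.99 -0.13]
[36, -15, 36] 2 [ 869. -180.  736.] z [ 0.82  0.16 -0.54] y [-0.33  0.92 -0.22]
[40, 0, 15] -1 [1004.  -13.  509.] z [ 0.59 -0.41 -0.7 ] y [0.64 0.76 0.09]
[40, 0, 15] 0 [1031.    7.  524.] z [ 0.7  -0.22 -0.68] y [0.32 0.95 0.01]
[40, 0, 15] 1 [1041.   29.  529.] z [ 0.74 -0.01 -0.67] y [-0.05  1.   -0.06]
[40, 0, 15] 2 [1033.   50.  525.] z [ 0.71  0.22 -0.67] y [-0.41  0.9  -0.15]
```

Request:
drive_tool:
  plan:
    - [[-1,36,5,36,1],[-1,36,5,36,1],[-1,36,5,36,1],[-1,36,5,36,1],[-1,36,5,36,1],[-1,36,5,36,1],[-1,36,5,36,1],[-1,36,5,36,1],[-1,36,5,36,1],[-1,36,5,36,1],[-1,36,5,36,1],[-1,36,5,36,1],[-1,36,5,36,1],[-1,36,5,36,1],[-1,36,5,36,1],[-1,36,5,36,1],[-1,36,5,36,1],[-1,36,5,36,1],[-1,36,5,36,1],[-1,36,5,36,1]]

```text
clock: 7.1
position: [827.0, 91.6, 753.7]
ee_rot: [-0.001, 0.912, -0.023, 0.409]
contact_force: [-0.1, 1.0, -0.7]
gripper_width: 85.6
grasp_force: 0.0
```

```bash
python3 st.py
```

```text
7.1 [ 0.417  0.63   1.408  0.346 -1.564 -1.843] [827.   91.6 753.7] z [ 0.746 -0.041 -0.665] y [ 0.016  0.999 -0.043] [-0.1  1.  -0.7] 85.6
```

Request:
drive_tool:
  plan:
    - [[-1,36,12,36,0],[-1,36,12,36,0],[-1,36,12,36,0],[-1,36,12,36,0],[-1,36,12,36,0],[-1,36,12,36,0],[-1,36,12,36,0]]

```text
clock: 7.68
position: [883.1, 133.0, 774.2]
ee_rot: [-0.005, 0.871, -0.019, 0.491]
contact_force: [0.4, 0.6, -0.0]
gripper_width: 85.6
grasp_force: 0.0
```

```bash
python3 st.py
```

```text
7.6833 [ 0.45   0.681  1.408  0.42  -1.347 -1.89 ] [883.1 133.  774.2] z [ 0.855 -0.029 -0.518] y [ 0.01   0.999 -0.038] [ 0.4  0.6 -0. ] 85.6
```

```bash
python3 - <<'E'
from h import *
from t import *
for n,f in(('scene','a'),('side','b')):
    d=np.load(f'pics/{f}.npy'); X=cloud(n,d); L=np.einsum('ij,hwj->hwi',C.T,X[...,:2]-O)
    M=(d>0)&(L[...,0]<-30)&(L[...,0]>-90)&(abs(L[...,1]+50)<40)&(X[...,2]>60)&(X[...,2]<252)
    print(n,'bar cup xy med',np.median(L[M],axis=0).round(1),np.percentile(L[M],[10,90],axis=0).round(1).tolist(),M.sum(), X[M][:,2].max())
    # bottle top (dish) and body
    B=(d>0)&(abs(X[...,0]-482)<50)&(abs(X[...,1]+398)<45)
    D=B&(X[...,2]>104)
    print(' dish',X[D][:,:2].mean(0).round(1),(X[D][:,:2].min(0)+X[D][:,:2].max(0))/2,D.sum())
    for z0,z1 in((25,70),(70,85)):
        m=B&(X[...,2]>z0)&(X[...,2]<z1); r=cv2.minAreaRect(X[m][:,:2].astype(np.float32)); print(' body',z0,[np.round(v,1) for v in r])
E
cat > path.py <<'E'
from t import *
def go(q,pos,az,n,wr=600,dt=None):
    """linear move of the grasp point / lean azimuth with n rows; returns q, rounded row, residual"""
    x,T,_=chain(q,P);M=rot(T); a0=np.degrees(np.arctan2(M[1,2],M[0,2])); da=(az-a0)
    Mf=R.from_euler('z',da,degrees=True).as_matrix()@M
    tp=np.array(pos)+19*Mf[:,2]; step=np.append((tp-x)/n,da/n); sp=0
    for i in range(n):
        q1=drive(q,[step],wr); sp=max(sp,(abs(q1-q)*12/np.array([2.79,2.79,3.14,3.14,3.14,3.14])).max()); q=q1
    x1=chain(q,P)[0]
    print(step.round(1).tolist(),'n',n,'err',np.round(tp-x1,0),'speed',round(sp,2),q.round(2).tolist()); return q
E
python3 - <<'E'
from path import *
from bench import read_state
q=np.array(read_state()['joints'])
q=go(q,[450,-30,480],30,17)
q=go(q,W(-57,-50,231)-np.array([70,40,-60]),30,10)
q=go(q,W(-57,-50,231),30,5)
E
```

```text
scene bar cup xy med [-63.3 -49.5] [[-70.5, -54.8], [-38.9, -47.9]] 122 251.82111814305028
 dish [ 484.2 -405.7] [ 484.40730909 -406.98753946] 105
 body 25 [array([ 481.5, -388.5]), array([76. , 40.6]), np.float64(10.9)]
 body 70 [array([ 484. , -406.3]), array([60. , 57.5]), np.float64(56.5)]
side bar cup xy med [-66.9 -47.9] [[-71.2, -52.9], [-44.9, -43.3]] 237 249.26598561695656
 dish [ 480.5 -399.9] [ 482.13667561 -405.29156953] 64
 body 25 [array([ 476.2, -384.8]), array([77.1, 44.9]), np.float64(17.4)]
 body 70 [array([ 479.2, -400.7]), array([59.2, 57.1]), np.float64(55.3)]
[-24.6, -9.1, -17.9, 1.9] n 17 err [-0.  0. -0.] speed 1.94 [-0.12, -0.31, -0.24, -0.73, -0.87, -0.63]
[2.8, 1.9, -18.9, -0.0] n 10 err [-0. -0.  0.] speed 0.31 [-0.23, -0.09, -0.46, -1.16, -0.69, -0.02]
[14.0, 8.0, -12.0, -0.0] n 5 err [ 0.  0. -0.] speed 0.18 [-0.16, 0.11, -0.42, -1.36, -0.59, 0.2]
```

```bash
python3 - <<'E'
from path import *
from bench import read_state
q0=np.array(read_state()['joints'])
for A,aA,n1 in (([650,50,620],-2,8),([650,50,620],15,8),([600,-50,650],20,12),([650,-100,550],-2,12)):
    q=go(q0,A,aA,n1)
    q=go(q,[470,-20,400],30,12)
    q=go(q,[490,-10,290],30,5)
E
```

```text
[-27.1, -10.4, -20.6, -0.0] n 8 err [ 0. -0.  0.] speed 2.08 [0.42, -0.07, -0.23, 0.77, -0.57, -2.46]
[-15.2, -5.1, -18.3, 2.7] n 12 err [-0.  0. -0.] speed 1.06 [-0.13, -0.23, -0.34, -0.87, -0.75, -0.44]
[4.0, 2.0, -22.0, 0.0] n 5 err [-0. -0. -0.] speed 0.36 [-0.22, -0.07, -0.44, -1.16, -0.68, -0.02]
[-27.1, -9.8, -20.6, 2.1] n 8 err [-0. -0. -0.] speed 2.05 [0.36, -0.06, -0.02, 0.15, -0.59, -1.7]
[-15.1, -5.5, -18.3, 1.2] n 12 err [ 0. -0. -0.] speed 0.51 [-0.13, -0.23, -0.34, -0.87, -0.75, -0.44]
[4.0, 2.0, -22.0, -0.0] n 5 err [ 0. -0.  0.] speed 0.36 [-0.22, -0.07, -0.44, -1.16, -0.68, -0.02]
[-22.3, -14.8, -11.2, 1.8] n 12 err [ 0. -0.  0.] speed 1.72 [0.05, -0.1, 0.2, -0.33, -0.88, -1.16]
[-10.9, 2.7, -20.8, 0.8] n 12 err [-0.  0. -0.] speed 0.32 [-0.13, -0.23, -0.34, -0.87, -0.75, -0.44]
[4.0, 2.0, -22.0, -0.0] n 5 err [-0.  0.  0.] speed 0.36 [-0.22, -0.07, -0.44, -1.16, -0.68, -0.02]
[-18.0, -19.4, -19.5, -0.0] n 12 err [ 0. -0.  0.] speed 1.89 [0.13, -0.06, -0.28, 0.42, -0.36, -2.01]
[-15.2, 7.4, -12.5, 2.7] n 12 err [ 0. -0.  0.] speed 0.58 [-0.13, -0.23, -0.34, -0.87, -0.75, -0.44]
[4.0, 2.0, -22.0, -0.0] n 5 err [ 0.  0. -0.] speed 0.36 [-0.22, -0.07, -0.44, -1.16, -0.68, -0.02]
```

Request:
drive_tool:
  plan:
    - [[-1,-4,-2,-3,0.5],[-1,-6,-2,-5,1],[-1,-8,-3,-6,1],[-1,-12,-5,-9,2],[-1,-18,-7,-14,2],[-1,-25,-9,-19,2],[-1,-27,-10,-21,2],[-1,-27,-10,-21,2],[-1,-27,-10,-21,2],[-1,-27,-10,-21,2],[-1,-27,-10,-21,2],[-1,-27,-10,-21,2]]

```text
clock: 8.68
position: [646.4, 44.3, 592.2]
ee_rot: [-0.16, 0.857, 0.068, 0.486]
contact_force: [0.7, -0.9, 0.8]
gripper_width: 85.6
grasp_force: 0.0
```

```bash
python3 st.py;  python3 - <<'E'
from path import *
from bench import read_state
q=np.array(read_state()['joints'])
q=go(q,[470,-20,400],30,12)
q=go(q,W(-60,-49,231)-np.array([70,40,-40]),30,7)
E
```

```text
8.6833 [ 0.313 -0.083 -0.022 -0.017 -0.606 -1.505] [646.4  44.3 592.2] z [ 0.81   0.272 -0.519] y [-0.341  0.939 -0.039] [ 0.7 -0.9  0.8] 85.6
[-13.8, -4.8, -16.8, 1.0] n 12 err [-0. -0. -0.] speed 0.42 [-0.13, -0.23, -0.34, -0.87, -0.75, -0.44]
[0.6, 1.3, -18.4, -0.0] n 7 err [ 0. -0. -0.] speed 0.33 [-0.26, -0.06, -0.48, -1.21, -0.7, 0.07]
```

Request:
drive_tool:
  plan:
    - [[-1,-14,-5,-17,1],[-1,-14,-5,-17,1],[-1,-14,-5,-17,1],[-1,-14,-5,-17,1],[-1,-14,-5,-17,1],[-1,-14,-5,-17,1],[-1,-14,-5,-17,1],[-1,-14,-5,-17,1],[-1,-14,-5,-17,1],[-1,-14,-5,-17,1],[-1,-14,-5,-17,1],[-1,-14,-5,-17,1],[-1,1,2,-18,0],[-1,1,2,-18,0],[-1,1,2,-18,0],[-1,1,2,-18,0],[-1,1,2,-18,0],[-1,1,2,-18,0],[-1,1,2,-18,0],[-1,0,0,0,0]]

```text
clock: 10.35
position: [486.1, -1.7, 259.0]
ee_rot: [-0.247, 0.837, 0.119, 0.473]
contact_force: [-0.3, -1.3, -0.4]
gripper_width: 85.1
grasp_force: 0.0
```

```bash
python3 st.py; cat > wr.py <<'E'
from h import *
from scipy.spatial.transform import Rotation as R
def wcloud(d,s):
    m=camera_model('wrist'); K=np.array(m['mount']); v,u=np.mgrid[:420,:560]
    Pc=np.stack([(u-m['cx'])/m['fx']*d,(v-m['cy'])/m['fy']*d,d],-1)
    return (Pc@K[:3,:3].T+K[:3,3])@R.from_quat(s['ee_rot']).as_matrix().T+s['position']
E
python3 - <<'E'
from wr import *
from t import O,C
s=read_state(); p,d=save('wrist','w1'); X=wcloud(d,s); L=(X[...,:2]-O)@C
np.save('pics/w1X.npy',X)
M=(d>0)&(L[...,0]<-35)&(L[...,0]>-110)&(abs(L[...,1]+50)<40)&(X[...,2]>60)&(X[...,2]<256)
for z in (90,130,170,210,225,240):
    m=M&(abs(X[...,2]-z)<10); 
    if m.sum()>5: print(z,m.sum(),np.median(L[m],axis=0).round(1),np.median(X[m],axis=0).round(1))
M=(d>0)&(X[...,2]>60)&(X[...,2]<230)&(abs(L[...,0]+12)<15)
print('leaf',M.sum(),np.median(L[M][:,0]), np.polyfit(L[M][:,1],L[M][:,0],1))
E
```

```text
10.35 [-0.261 -0.054 -0.478 -1.206 -0.708  0.063] [486.1  -1.7 259. ] z [ 0.733  0.433 -0.524] y [-0.526  0.85  -0.033] [-0.3 -1.3 -0.4] 85.1
90 352 [-70.1 -51.3] [535.7  23.3  90.4]
130 400 [-69.9 -51.5] [535.7  23.1 129.9]
170 459 [-70.1 -51.4] [535.5  23.1 170.3]
210 525 [-70.  -51.5] [535.7  23.1 210.4]
225 560 [-70.  -51.6] [535.6  23.  225.2]
240 499 [-69.9 -51.4] [535.8  23.2 238.6]
leaf 68493 -16.831741070783615 [-1.33727000e-02 -1.66595913e+01]
```

View pics/w1.png

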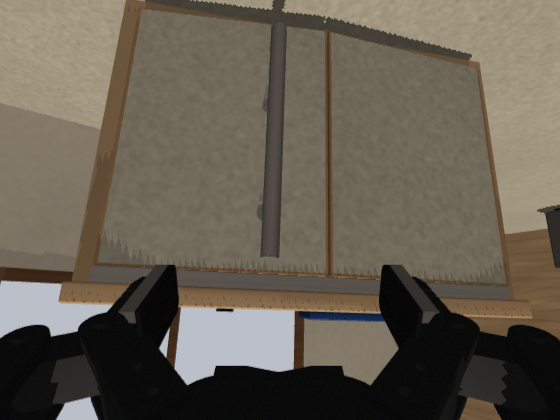

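The wrist view (mounted upside down) shows the bar at column 272 with its end at (270,257), centred between the fingers. The depth puts the leaf about 5 mm nearer than I had estimated, so I correct for that and grip.

Request:
drive_tool:
  plan:
    - [[-1,11.5,6.2,-6.2,0],[-1,11.5,6.2,-6.2,0],[-1,11.5,6.2,-6.2,0],[-1,11.5,6.2,-6.2,0],[-1,11.5,6.2,-6.2,0],[-1,11.5,6.2,-6.2,0],[1,0,0,0,0],[1,0,0,0,0],[1,0,0,0,0],[1,0,0,0,0],[1,0,0,0,0],[1,0,0,0,0],[1,0,0,0,0],[1,0,0,0,0]]

```text
clock: 11.57
position: [556.8, 34.4, 226.5]
ee_rot: [-0.247, 0.836, 0.117, 0.476]
contact_force: [2.5, -4.3, 0.6]
gripper_width: 9.8
grasp_force: 58.3
```

```bash
python3 st.py; sed -i 's/^O=.*/O=np.array([577.5,94.]);a=np.radians(21.2);C=np.array([[np.cos(a),-np.sin(a)],[np.sin(a),np.cos(a)]])/' t.py
cat > door.py <<'E'
from path import *
from bench import read_state
import sys
def bar(q): return np.array([-124*np.sin(q)-57*np.cos(q),174-224*np.cos(q)-57*np.sin(q)])
if __name__=='__main__':
    s=read_state(); q=np.array(s['joints']); x,T,_=chain(q,P); M=rot(T); g=s['position']-19*M[:,2]
    print('grasp',g.round(1),'cup',(C.T@(g[:2]-O)).round(1))
    # path rows: door angles, lean azimuth az(th)
    a=float(sys.argv[1]);b=float(sys.argv[2]);n=int(sys.argv[3]);daz=float(sys.argv[4])
    dz=R.from_euler('z',daz,degrees=True).as_matrix(); prev=C@bar(a); sp=0; err=0
    for k in range(1,n+1):
        c=C@bar(a+(b-a)*k/n); M=rot(chain(q,P)[1]); sh=np.append(c-prev,0)+19*(dz@M-M)[:,2]; prev=c
        x0=chain(q,P)[0]; q1=drive(q,[np.append(sh,daz)],600); err=max(err,abs(chain(q1,P)[0]-x0-sh).max())
        sp=max(sp,(abs(q1-q)*12/np.array([2.79,2.79,3.14,3.14,3.14,3.14])).max()); q=q1
        print('[%g, %.1f, %.1f, %.1f, %g],'%(1,*sh,daz))
    print('sp',sp,'err',err,q.round(2))
E
python3 door.py 0 1.42 36 0.8
```

```text
11.5667 [-0.164  0.099 -0.412 -1.335 -0.595  0.17 ] [556.8  34.4 226.5] z [ 0.738  0.43  -0.519] y [-0.524  0.851 -0.04 ] [ 2.5 -4.3  0.6] 9.8
grasp [542.8  26.2 236.4] cup [-56.9 -50.7]
[1, -3.9, -3.5, 0.0, 0.8],
[1, -3.9, -3.1, 0.0, 0.8],
[1, -4.0, -2.8, 0.0, 0.8],
[1, -4.0, -2.4, 0.0, 0.8],
[1, -4.0, -2.0, 0.0, 0.8],
[1, -4.0, -1.6, 0.0, 0.8],
[1, -4.0, -1.3, 0.0, 0.8],
[1, -4.0, -0.9, 0.0, 0.8],
[1, -4.0, -0.5, 0.0, 0.8],
[1, -4.0, -0.1, 0.0, 0.8],
[1, -4.0, 0.3, 0.0, 0.8],
[1, -4.0, 0.7, 0.0, 0.8],
[1, -4.0, 1.1, 0.0, 0.8],
[1, -3.9, 1.4, 0.0, 0.8],
[1, -3.9, 1.8, 0.0, 0.8],
[1, -3.9, 2.2, 0.0, 0.8],
[1, -3.8, 2.6, 0.0, 0.8],
[1, -3.7, 2.9, 0.0, 0.8],
[1, -3.7, 3.3, 0.0, 0.8],
[1, -3.6, 3.7, 0.0, 0.8],
[1, -3.5, 4.0, 0.0, 0.8],
[1, -3.5, 4.4, 0.0, 0.8],
[1, -3.4, 4.7, 0.0, 0.8],
[1, -3.3, 5.1, 0.0, 0.8],
[1, -3.2, 5.4, 0.0, 0.8],
[1, -3.1, 5.7, 0.0, 0.8],
[1, -3.0, 6.0, 0.0, 0.8],
[1, -2.9, 6.3, 0.0, 0.8],
[1, -2.8, 6.6, 0.0, 0.8],
[1, -2.7, 6.9, 0.0, 0.8],
[1, -2.6, 7.2, 0.0, 0.8],
[1, -2.4, 7.4, 0.0, 0.8],
[1, -2.3, 7.7, 0.0, 0.8],
[1, -2.2, 7.9, 0.0, 0.8],
[1, -2.0, 8.2, 0.0, 0.8],
[1, -1.9, 8.4, 0.0, 0.8],
sp 0.10037375836595838 err 8.706368959110478e-12 [-0.09  0.04 -0.49 -1.24 -0.95  0.35]
```

Request:
drive_tool:
  plan:
    - [[1,-7.8,-6.6,0,1.6],[1,-8,-5.2,0,1.6],[1,-8,-3.6,0,1.6],[1,-8,-2.2,0,1.6],[1,-8,-0.6,0,1.6],[1,-8,1,0,1.6],[1,-7.9,2.5,0,1.6],[1,-7.8,4,0,1.6],[1,-7.5,5.5,0,1.6],[1,-7.3,7,0,1.6]]

```text
clock: 12.4
position: [480.6, 43.4, 226.7]
ee_rot: [-0.359, 0.792, 0.188, 0.457]
contact_force: [37.3, 28.3, -23.9]
gripper_width: 9.9
grasp_force: 57.8
```

```bash
python3 st.py; python3 - <<'E'
from door import *
s=read_state(); M=R.from_quat(s['ee_rot']).as_matrix(); g=s['position']-19*M[:,2]; c=C.T@(g[:2]-O)
print(c, [(round(q,2),np.hypot(*(bar(q)-c)).round(1)) for q in np.arange(.6,1.0,.03)])
E
python3 door.py 0.79 1.42 9 1.6
```

```text
12.4 [-0.293  0.083 -0.448 -1.26  -0.942  0.335] [480.6  43.4 226.7] z [ 0.589  0.627 -0.511] y [-0.741  0.671 -0.03 ] [ 37.3  28.3 -23.9] 9.9
[-123.40410058  -19.17671984] [(np.float64(0.6), np.float64(24.7)), (np.float64(0.63), np.float64(21.8)), (np.float64(0.66), np.float64(18.9)), (np.float64(0.69), np.float64(15.9)), (np.float64(0.72), np.float64(12.9)), (np.float64(0.75), np.float64(10.0)), (np.float64(0.78), np.float64(7.5)), (np.float64(0.81), np.float64(6.3)), (np.float64(0.84), np.float64(7.1)), (np.float64(0.87), np.float64(9.6)), (np.float64(0.9), np.float64(13.0)), (np.float64(0.93), np.float64(16.9)), (np.float64(0.96), np.float64(21.0)), (np.float64(0.99), np.float64(25.4))]
grasp [469.4  31.5 236.4] cup [-123.4  -19.2]
[1, -6.3, 7.5, 0.0, 1.6],
[1, -6.0, 8.5, 0.0, 1.6],
[1, -5.7, 9.6, 0.0, 1.6],
[1, -5.4, 10.6, 0.0, 1.6],
[1, -5.1, 11.5, 0.0, 1.6],
[1, -4.7, 12.4, 0.0, 1.6],
[1, -4.4, 13.3, 0.0, 1.6],
[1, -4.0, 14.0, 0.0, 1.6],
[1, -3.5, 14.7, 0.0, 1.6],
sp 0.14934437867846947 err 7.72715225139109e-13 [-0.09  0.06 -0.48 -1.25 -0.98  0.36]
```

Request:
drive_tool:
  plan:
    - [[1,1,3,0,0],[1,1,3,0,0],[1,0,0,0,0],[1,0,0,0,0]]

```text
clock: 12.73
position: [479.9, 45.1, 226.4]
ee_rot: [-0.362, 0.792, 0.185, 0.455]
contact_force: [7.1, 4.0, -0.7]
gripper_width: 9.8
grasp_force: 63.3
```

```bash
sed -i 's/^O=.*/O=np.array([583.2,96.4]);a=np.radians(20.8);C=np.array([[np.cos(a),-np.sin(a)],[np.sin(a),np.cos(a)]])/' t.py; python3 st.py; python3 -c "
from h import *
save('side','c')"
```

```text
12.7333 [-0.281  0.077 -0.45  -1.253 -0.929  0.328] [479.9  45.1 226.4] z [ 0.588  0.622 -0.517] y [-0.741  0.67  -0.036] [ 7.1  4.  -0.7] 9.8
```

View pics/c.png

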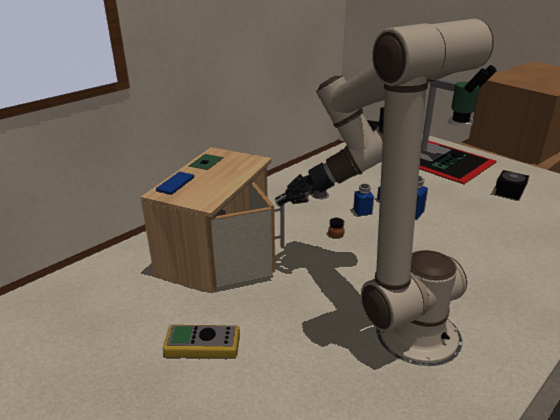

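The door is about half open, with the fingers on the bar at (283,197) and the force relaxed.

```bash
python3 door.py 0.82 1.42 8 1.2; python3 - <<'E'
from door import *
from h import cloud
d=np.load('pics/c.npy');X=cloud('side',d);L=(X[...,:2]-O)@C
m=(d>0)&(L[...,0]<-20)&(L[...,0]>-190)&(L[...,1]>0)&(L[...,1]<175)&(X[...,2]>60)&(X[...,2]<200)
# jamb leaf outer face
r=np.polyfit(L[m][:,0],L[m][:,1],1); print(m.sum(),r,np.arctan2(1,-r[0]) if r[0] else 0,L[m].min(0),L[m].max(0))
E
```

```text
grasp [468.8  33.3 236.3] cup [-129.4  -18.4]
[1, -6.4, 8.5, 0.0, 1.2],
[1, -6.1, 9.7, 0.0, 1.2],
[1, -5.8, 10.9, 0.0, 1.2],
[1, -5.4, 12.0, 0.0, 1.2],
[1, -5.0, 13.0, 0.0, 1.2],
[1, -4.5, 14.0, 0.0, 1.2],
[1, -4.0, 14.9, 0.0, 1.2],
[1, -3.6, 15.7, 0.0, 1.2],
sp 0.16902890164503043 err 4.547473508864641e-13 [-0.07  0.03 -0.5  -1.27 -0.89  0.32]
2256 [  0.95749431 192.63943085] 2.334483567383172 [-137.16901903    0.95211737] [-20.08218879 174.7490281 ]
```

Request:
drive_tool:
  plan:
    - [[1,-6.2,8.7,0,1.2],[1,-6,10,0,1.2],[1,-5.6,11.2,0,1.2],[1,-5.2,12.3,0,1.2],[1,0,0,0,0]]

```text
clock: 13.2
position: [457.3, 87.1, 226.5]
ee_rot: [-0.394, 0.777, 0.203, 0.447]
contact_force: [6.0, 2.6, -0.5]
gripper_width: 9.6
grasp_force: 64.1
```

```bash
cat > bq.py <<'E'
from door import *
s=read_state(); M=R.from_quat(s['ee_rot']).as_matrix(); g=s['position']-19*M[:,2]; c=C.T@(g[:2]-O)
k=min(np.arange(0,1.5,.01),key=lambda q:np.hypot(*(bar(q)-c))); print('cup',c.round(1),'q',k.round(2),'off',(c-bar(k)).round(1),s['contact_force'].round(),s['gripper_width'],s['clock'])
E
python3 bq.py
```

```text
cup [-135.1   27.8] q 1.13 off [1.4 0.9] [ 6.  3. -1.] 9.611574982472323 13.2
```

Request:
drive_tool:
  plan:
    - [[1,-4.8,13.1,0,1.2],[1,-4.4,14,0,1.2],[1,-3.9,15,0,1.2],[1,-3.4,15.7,0,1.2],[1,0,3,0,0],[1,0,0,0,0]]

```text
clock: 13.7
position: [441.0, 145.9, 226.4]
ee_rot: [-0.428, 0.76, 0.219, 0.438]
contact_force: [3.0, -4.0, 2.1]
gripper_width: 10.1
grasp_force: 66.0
```

```bash
python3 bq.py; python3 st.py
```

```text
cup [-128.7   87.4] q 1.44 off [ 1.7 -0.9] [ 3. -4.  2.] 10.127701184037535 13.7
13.7 [-0.057  0.025 -0.503 -1.268 -0.876  0.311] [441.  145.9 226.4] z [ 0.479  0.707 -0.52 ] y [-0.842  0.539 -0.042] [ 3.  -4.   2.1] 10.1
```

Request:
drive_tool:
  plan:
    - [[0.3,0,0,0,0],[0.3,0,0,0,0],[0.3,0,0,0,0],[0.3,0,0,0,0],[0.3,-8,-12,9,0],[0.3,-8,-12,9,0],[0.3,-8,-12,9,0],[0.3,-8,-12,9,0],[0.3,-8,-12,9,0],[-0.5,-8,-12,9,0]]

```text
clock: 14.53
position: [391.1, 74.3, 279.8]
ee_rot: [-0.427, 0.76, 0.221, 0.437]
contact_force: [1.0, 0.6, 0.6]
gripper_width: 40.4
grasp_force: 0.0
```

```bash
python3 st.py; python3 - <<'E'
from path import *
from bench import read_state, camera_model
print(np.round(camera_model('wrist')['mount'],2).tolist())
q0=np.array(read_state()['joints'])
v=np.array([np.cos(np.radians(-34)),np.sin(np.radians(-34)),0])
B=np.array([482,-403.5,52])-8*v
for mid in ([380,-100,260],[360,-150,300]):
  q=go(q0,mid,0,9)
  q=go(q,B-90*v+[0,0,60],-34,13)
  q=go(q,B,-34,8)
E
```

```text
14.5333 [-0.258 -0.115 -0.485 -1.127 -1.106  0.213] [391.1  74.3 279.8] z [ 0.476  0.709 -0.52 ] y [-0.843  0.537 -0.038] [1.  0.6 0.6] 40.4
[[0.0, -0.96, -0.28, 69.18], [1.0, 0.0, 0.0, 0.64], [-0.0, -0.28, 0.96, -141.32], [0.0, 0.0, 0.0, 1.0]]
[0.2, -19.2, -3.4, -6.2] n 9 err [-1.  7.  7.] speed 1.15 [-0.17, -0.3, -0.75, -1.02, -0.18, -0.43]
[1.3, -19.3, -10.8, -2.7] n 13 err [-0.  0. -0.] speed 1.36 [-1.18, 0.37, -0.77, -2.31, -0.7, 1.24]
[9.3, -6.3, -7.5, 0.0] n 8 err [ 0. -0. -0.] speed 0.15 [-1.1, 0.61, -0.65, -2.5, -0.77, 1.39]
[-2.0, -24.8, 1.1, -6.2] n 9 err [0. 1. 0.] speed 1.64 [-0.2, -0.4, -0.74, -0.68, -0.27, -0.76]
[2.9, -15.9, -14.4, -2.6] n 13 err [ 0.  0. -0.] speed 1.3 [-1.18, 0.37, -0.76, -2.3, -0.68, 1.23]
[9.3, -6.3, -7.5, 0.0] n 8 err [ 0. -0. -0.] speed 0.15 [-1.1, 0.6, -0.64, -2.49, -0.75, 1.39]
```

```bash
python3 - <<'E'
from path import *
from bench import read_state
q0=np.array(read_state()['joints'])
v=np.array([np.cos(np.radians(-34)),np.sin(np.radians(-34)),0])
B=np.array([482,-403.5,52])-8*v
for mid,az,n,n2 in (([380,-250,220],50,10,14),([400,-330,200],40,12,13),([330,-250,200],56,10,15)):
  q=go(q0,mid,az,n)
  q=go(q,B-90*v+[0,0,60],-34,n2)
  q=go(q,B,-34,8)
E
```

```text
[-0.4, -31.1, -7.0, -0.6] n 10 err [0. 0. 0.] speed 0.42 [-0.91, 0.33, -0.2, -1.0, -1.46, 0.6]
[1.7, -8.6, -7.7, -6.0] n 14 err [ 0.  0. -0.] speed 0.8 [-1.18, 0.37, -0.76, -2.3, -0.68, 1.23]
[9.3, -6.3, -7.5, 0.0] n 8 err [-0. -0.  0.] speed 0.15 [-1.1, 0.6, -0.64, -2.49, -0.75, 1.39]
[1.5, -32.7, -7.5, -1.3] n 12 err [-0.  0.  0.] speed 0.43 [-0.99, 0.42, -0.11, -1.04, -1.39, 0.56]
[0.1, -2.9, -6.8, -5.7] n 13 err [ 0.  0. -0.] speed 0.79 [-1.18, 0.37, -0.76, -2.3, -0.68, 1.23]
[9.3, -6.3, -7.5, 0.0] n 8 err [-0. -0.  0.] speed 0.15 [-1.1, 0.6, -0.64, -2.49, -0.75, 1.39]
[-5.5, -31.0, -9.0, -0.0] n 10 err [-0. -0.  0.] speed 0.46 [-0.96, 0.37, -0.23, -0.93, -1.53, 0.73]
[5.0, -8.1, -5.9, -6.0] n 15 err [ 0.  0. -0.] speed 0.81 [-1.18, 0.37, -0.76, -2.3, -0.68, 1.23]
[9.3, -6.3, -7.5, 0.0] n 8 err [-0.  0. -0.] speed 0.15 [-1.1, 0.6, -0.64, -2.49, -0.75, 1.39]
```

Request:
drive_tool:
  plan:
    - [[-1,-0.4,-31,-7,-0.6],[-1,-0.4,-31,-7,-0.6],[-1,-0.4,-31,-7,-0.6],[-1,-0.4,-31,-7,-0.6],[-1,-0.4,-31,-7,-0.6],[-1,-0.4,-31,-7,-0.6],[-1,-0.4,-31,-7,-0.6],[-1,-0.4,-31,-7,-0.6],[-1,-0.4,-31,-7,-0.6],[-1,-0.4,-31,-7,-0.6]]

```text
clock: 15.37
position: [387.6, -236.8, 208.8]
ee_rot: [-0.386, 0.781, 0.198, 0.448]
contact_force: [0.1, 0.3, -0.3]
gripper_width: 85.2
grasp_force: 0.0
```

Request:
drive_tool:
  plan:
    - [[-1,1.4,-7,-6,-4.9],[-1,1.4,-7,-6,-4.9],[-1,1.4,-7,-6,-4.9],[-1,1.4,-7,-6,-4.9],[-1,1.4,-7,-6,-4.9],[-1,1.4,-7,-6,-4.9],[-1,1.4,-7,-6,-4.9],[-1,1.4,-7,-6,-4.9],[-1,1.4,-7,-6,-4.9],[-1,1.4,-7,-6,-4.9],[-1,1.4,-7,-6,-4.9],[-1,1.4,-7,-6,-4.9],[-1,1.4,-7,-6,-4.9],[-1,1.4,-7,-6,-4.9],[-1,1.4,-7,-6,-4.9],[-1,1.4,-7,-6,-4.9],[-1,1.4,-7,-6,-4.9],[-1,0,0,0,0]]

```text
clock: 16.87
position: [410.8, -353.4, 105.4]
ee_rot: [0.234, 0.841, -0.149, 0.465]
contact_force: [-0.5, 1.2, -0.5]
gripper_width: 85.5
grasp_force: 0.0
```

```bash
python3 st.py; python3 - <<'E'
from wr import *
s=read_state(); p,d=save('wrist','w2'); X=wcloud(d,s); np.save('pics/w2X.npy',X)
B=(d>0)&(np.hypot(X[...,0]-482,X[...,1]+403)<55)&(X[...,2]>15)
D=B&(X[...,2]>100); print('dish',D.sum(),X[D].min(0).round(1),X[D].max(0).round(1))
m=B&(X[...,2]>72)&(X[...,2]<86); r=cv2.minAreaRect(X[m][:,:2].astype(np.float32)); print('shoulder',r)
# faces: fit lines for lower body 
m=B&(X[...,2]>25)&(X[...,2]<70); Q=X[m]; print(len(Q)); r=cv2.minAreaRect(Q[:,:2].astype(np.float32)); print(r, cv2.boxPoints(r).round(1).tolist())
E
```

```text
16.8667 [-1.173  0.342 -0.748 -2.252 -0.657  1.175] [ 410.8 -353.4  105.4] z [ 0.711 -0.468 -0.524] y [ 0.532  0.846 -0.033] [-0.5  1.2 -0.5] 85.5
dish 1061 [ 462.8 -423.8  100. ] [ 496.3 -384.   112.3]
shoulder ((481.53448486328125, -403.21728515625), (57.74605178833008, 53.159202575683594), 58.32877731323242)
5227
((462.1829528808594, -391.7410888671875), (58.054691314697266, 9.160689353942871), 58.67757034301758) [[443.20001220703125, -414.20001220703125], [451.0, -418.8999938964844], [481.20001220703125, -369.29998779296875], [473.3999938964844, -364.6000061035156]]
```

View pics/w2.png

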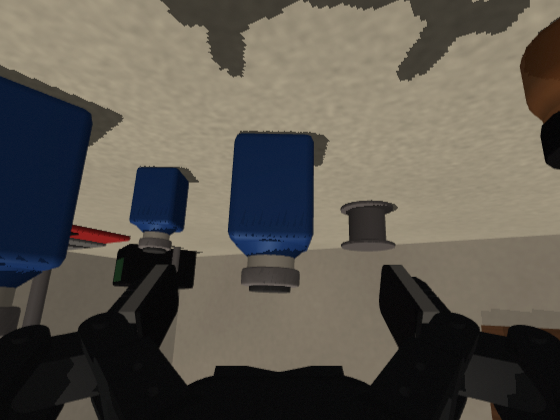

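The wrist view shows the target bottle centred between the open fingers at (272,195). It measures 58 mm wide, with its face normal at about -31.5°.

Request:
drive_tool:
  plan:
    - [[-1,5,-3.5,-16,0.5],[-1,5,-3.5,-16,0.5],[-1,5,-3.5,-16,0.5],[-1,5,-3.5,-15,0.4],[-1,9.6,-6.7,0,0],[-1,9.6,-6.7,0,0],[-1,9.6,-6.7,0,0],[-1,9.6,-6.7,0,0],[-1,9.6,-6.7,0,0],[-1,9.6,-6.7,0,0],[0.6,0,0,0,0],[0.6,0,0,0,0],[0.6,0,0,0,0],[0.6,0,0,0,0],[0.6,0,0,0,0],[0.6,0,0,0,0]]

```text
clock: 18.25
position: [489.5, -408.2, 45.2]
ee_rot: [0.216, 0.844, -0.142, 0.469]
contact_force: [0.3, 1.6, 4.2]
gripper_width: 57.4
grasp_force: 64.1
```

```bash
python3 st.py
```

```text
18.25 [-1.099  0.585 -0.599 -2.387 -0.716  1.308] [ 489.5 -408.2   45.2] z [ 0.731 -0.443 -0.519] y [ 0.499  0.866 -0.038] [0.3 1.6 4.2] 57.4
```

```bash
cat > pl.py <<'E'
from path import *
from bench import read_state
def pts(q):
    h,d,L1,e,L2,Lt,a1,c1,c2=P; p=list(P); p[5]=0; w2=chain(q,p)[0]; p[7]=0; w1=chain(q,p)[0]; p[4]=0; el=chain(q,p)[0]
    cup=lambda x: np.append(C.T@(x[:2]-O),x[2]).round().tolist()
    print('   elbow',cup(el),'forearm end',cup(w1),'wrist',cup(w2),'tcp',cup(chain(q,P)[0]))
def tg(x,y,z,az):  # grasp point for bottle centre at cup x,y, bottom height z
    u=np.array([np.cos(np.radians(az)),np.sin(np.radians(az)),0]); c=W(x,y,z)
    return c-9.4*u+[0,0,45.2]-19*np.array([u[0]*.855,u[1]*.855,-.519])+18.8*u
E
python3 - <<'E'
from pl import *
q0=np.array(read_state()['joints'])
for az in (22,30):
  q=go(q0,np.array([475.6,-399.8,55+110]),-31.5,6)
  q=go(q,[420,-180,175],az-5,16)
  q=go(q,tg(-120,-60,55,az),az,8);pts(q)
  q=go(q,tg(70,-60,45,az),az,12);pts(q)
  q=go(q,tg(70,-60,15,az),az,4);pts(q)
E
```

```text
[0.3, 0.1, 18.1, -0.0] n 6 err [-0.  0.  0.] speed 0.56 [-0.95, 0.3, -0.44, -1.98, -0.37, 0.69]
[-3.4, 14.6, 0.6, 3.0] n 16 err [ 0. -0. -0.] speed 0.27 [-0.82, 0.18, -0.55, -1.39, -0.9, 0.58]
[8.2, 22.1, -8.1, 0.6] n 8 err [-0.  0.  0.] speed 0.27 [-0.5, 0.34, -0.68, -1.86, -0.76, 0.99]
   elbow [-458.0, -26.0, 694.0] forearm end [-314.0, -193.0, 334.0] wrist [-365.0, -65.0, 255.0] tcp [-111.0, -60.0, 100.0]
[14.8, 5.6, -0.8, -0.0] n 12 err [ 0. -0. -0.] speed 0.13 [-0.19, 0.5, -0.35, -1.96, -0.53, 0.81]
   elbow [-351.0, -26.0, 657.0] forearm end [-114.0, -174.0, 342.0] wrist [-175.0, -65.0, 245.0] tcp [79.0, -60.0, 90.0]
[0.0, -0.0, -7.5, 0.0] n 4 err [-0.  0. -0.] speed 0.15 [-0.23, 0.57, -0.38, -2.06, -0.59, 0.96]
   elbow [-329.0, -52.0, 638.0] forearm end [-123.0, -190.0, 297.0] wrist [-175.0, -65.0, 215.0] tcp [79.0, -60.0, 60.0]
[0.3, 0.1, 18.1, -0.0] n 6 err [-0.  0.  0.] speed 0.56 [-0.95, 0.3, -0.44, -1.98, -0.37, 0.69]
[-3.4, 14.7, 0.6, 3.5] n 16 err [ 0. -0. -0.] speed 0.33 [-0.82, 0.22, -0.49, -1.31, -1.0, 0.59]
[8.2, 21.9, -8.1, 0.6] n 8 err [-0.  0. -0.] speed 0.22 [-0.48, 0.35, -0.61, -1.69, -0.81, 0.89]
   elbow [-450.0, -29.0, 691.0] forearm end [-289.0, -208.0, 344.0] wrist [-362.0, -99.0, 255.0] tcp [-111.0, -58.0, 100.0]
[14.8, 5.6, -0.8, -0.0] n 12 err [-0.  0. -0.] speed 0.13 [-0.18, 0.51, -0.28, -1.75, -0.6, 0.67]
   elbow [-345.0, -27.0, 654.0] forearm end [-92.0, -181.0, 355.0] wrist [-172.0, -99.0, 245.0] tcp [79.0, -58.0, 90.0]
[-0.0, 0.0, -7.5, 0.0] n 4 err [0. 0. 0.] speed 0.13 [-0.21, 0.57, -0.3, -1.83, -0.63, 0.8]
   elbow [-323.0, -50.0, 636.0] forearm end [-96.0, -197.0, 313.0] wrist [-172.0, -99.0, 215.0] tcp [79.0, -58.0, 60.0]
```

Request:
drive_tool:
  plan:
    - [[0.6,0,0,10,0],[0.6,0,0,18,0],[0.6,0,0,20,0],[0.6,0,0,20,0],[0.6,0,0,20,0],[0.6,0,0,20,0],[0.6,-2,8,2,1.5],[0.6,-3.4,14.6,0.5,3],[0.6,-3.4,14.6,0.5,3],[0.6,-3.4,14.6,0.5,3],[0.6,-3.4,14.6,0.5,3],[0.6,-3.4,14.6,0.5,3],[0.6,-3.4,14.6,0.5,3],[0.6,-3.4,14.6,0.5,3],[0.6,-3.4,14.6,0.5,3],[0.6,-3.4,14.6,0.5,3],[0.6,-3.4,14.6,0.5,3],[0.6,-3.4,14.6,0.5,3],[0.6,-3.4,14.6,0.5,3],[0.6,-3.4,14.6,0.5,3]]

```text
clock: 19.92
position: [441.5, -210.0, 159.4]
ee_rot: [-0.09, 0.868, 0.029, 0.487]
contact_force: [-0.0, 0.1, -2.2]
gripper_width: 57.2
grasp_force: 64.0
```

```bash
python3 st.py; python3 - <<'E'
from pl import *
q=np.array(read_state()['joints'])
q=go(q,tg(-120,-60,60,22),22,16);pts(q)
q=go(q,tg(70,-60,48,22),22,13);pts(q)
E
```

```text
19.9167 [-0.857  0.191 -0.541 -1.447 -0.82   0.568] [ 441.5 -210.   159.4] z [ 0.841  0.138 -0.523] y [-0.184  0.982 -0.037] [-0.   0.1 -2.2] 57.2
[3.7, 13.3, -3.4, 0.8] n 16 err [-0.  0.  0.] speed 0.11 [-0.48, 0.32, -0.67, -1.83, -0.74, 0.95]
   elbow [-463.0, -16.0, 698.0] forearm end [-310.0, -188.0, 345.0] wrist [-365.0, -65.0, 261.0] tcp [-111.0, -60.0, 105.0]
[13.7, 5.2, -0.9, 0.0] n 13 err [-0. -0.  0.] speed 0.12 [-0.18, 0.49, -0.34, -1.94, -0.51, 0.78]
   elbow [-354.0, -22.0, 660.0] forearm end [-111.0, -170.0, 349.0] wrist [-175.0, -65.0, 249.0] tcp [79.0, -60.0, 93.0]
```

Request:
drive_tool:
  plan:
    - [[0.6,4,14,0,1.3],[0.6,6,21,0,1.3],[0.6,6,21,-4,1.3],[0.6,6,21,-6,1.3],[0.6,6,21,-7,1.3],[0.6,6,21,-7,1.3],[0.6,6,21,-7,1.3],[0.6,6,21,-7,1.3],[0.6,6,21,-7,1.3],[0.6,5,21,-6,1.1],[0.6,3,11,-4,0],[0.6,0,0,0,0]]

```text
clock: 20.92
position: [501.3, 4.8, 103.4]
ee_rot: [-0.185, 0.853, 0.084, 0.48]
contact_force: [0.6, 1.2, -3.4]
gripper_width: 57.6
grasp_force: 64.2
```

```bash
python3 st.py; python3 - <<'E'
from wr import *
from pl import *
s=read_state(); p,d=save('side','e'); X=cloud('side',d); L=(X[...,:2]-O)@C
save('scene','f')
pw,dw=save('wrist','w3'); Y=wcloud(dw,s); LW=(Y[...,:2]-O)@C
q=np.array(s['joints']); pts(q)
# lip / floor seen by wrist
for z0,z1 in((10,19),(22,32)):
    m=(dw>0)&(Y[...,2]>z0)&(Y[...,2]<z1)&(LW[...,0]>-15)&(LW[...,0]<130)&(abs(LW[...,1])<170)
    if m.sum()>20: print(z0,m.sum(),np.percentile(LW[m],[2,50,98],axis=0).round(1).tolist())
q=go(q,tg(70,-60,48,22),22,13)
E
```

```text
20.9167 [-0.477  0.318 -0.673 -1.835 -0.735  0.941] [501.3   4.8 103.4] z [ 0.788  0.321 -0.525] y [-0.397  0.917 -0.034] [ 0.6  1.2 -3.4] 57.6
   elbow [-462.0, -16.0, 697.0] forearm end [-308.0, -188.0, 345.0] wrist [-363.0, -64.0, 261.0] tcp [-109.0, -58.0, 104.0]
10 5626 [[0.0, -168.3], [60.9, 56.3], [126.1, 160.2]]
22 2051 [[-11.6, -169.9], [6.7, 36.3], [80.4, 117.4]]
[13.6, 5.0, -0.9, -0.0] n 13 err [-0.  0. -0.] speed 0.12 [-0.18, 0.49, -0.34, -1.93, -0.51, 0.77]
```

View pics/w3.png

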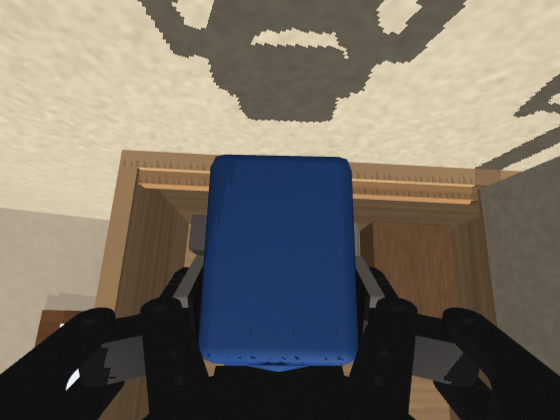

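View pics/e.png

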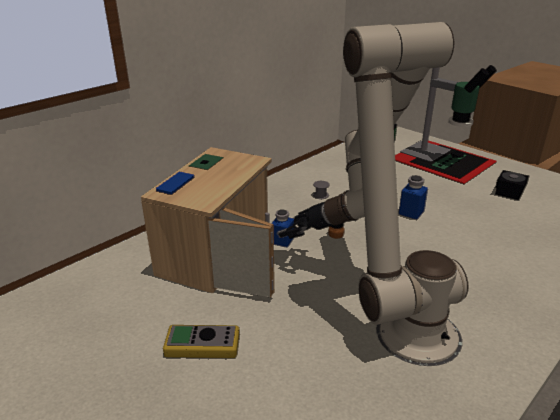

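The wrist view shows the bottle (200–355, 155–365) in front of the open doorway, and the side view shows the door folded with its edge at (272,295). Going in.

Request:
drive_tool:
  plan:
    - [[0.6,10,3.5,-1,0],[0.6,15,5.5,-1,0],[0.6,15,5.5,-1,0],[0.6,15,5.5,-1,0],[0.6,15,5.5,-1,0],[0.6,15,5.5,-1,0],[0.6,15,5.5,-1,0],[0.6,15,5.5,-1,0],[0.6,15,5.5,-1,0],[0.6,15,5.5,-1,0],[0.6,15,5.5,0,0],[0.6,12,5,0,0],[0.6,4,1.5,0,0],[0.6,0,0,0,0]]

```text
clock: 22.23
position: [680.3, 68.5, 96.3]
ee_rot: [-0.186, 0.852, 0.083, 0.483]
contact_force: [-0.7, 0.4, -2.6]
gripper_width: 57.4
grasp_force: 64.3
```

```bash
python3 st.py; python3 - <<'E'
from pl import *
q=np.array(read_state()['joints']); pts(q); q=go(q,tg(70,-60,15,22),22,6)
E
```

```text
22.2333 [-0.184  0.483 -0.334 -1.923 -0.512  0.765] [680.3  68.5  96.3] z [ 0.792  0.32  -0.519] y [-0.396  0.917 -0.039] [-0.7  0.4 -2.6] 57.4
   elbow [-356.0, -20.0, 662.0] forearm end [-110.0, -170.0, 354.0] wrist [-174.0, -67.0, 252.0] tcp [80.0, -62.0, 98.0]
[-0.3, 0.3, -6.2, -0.0] n 6 err [-0. -0. -0.] speed 0.13 [-0.23, 0.57, -0.37, -2.06, -0.59, 0.96]
```

Request:
drive_tool:
  plan:
    - [[0.6,0,0,-6,0],[0.6,0,0,-7,0],[0.6,0,0,-7,0],[0.6,0,0,-6,0],[0.6,0,0,-4,0],[0.6,0,0,-3,0],[0.6,0,0,-2,0],[0.6,0,0,0,0],[0.6,0,0,0,0]]

```text
clock: 22.98
position: [679.3, 68.1, 61.3]
ee_rot: [-0.185, 0.852, 0.083, 0.483]
contact_force: [-0.4, 0.4, -1.9]
gripper_width: 57.4
grasp_force: 64.5
```

Request:
drive_tool:
  plan:
    - [[0.6,0,0,-1,0],[0.6,0,0,-1,0],[0.6,0,0,0,0]]

```text
clock: 23.23
position: [679.8, 68.5, 60.4]
ee_rot: [-0.186, 0.851, 0.083, 0.484]
contact_force: [-1.4, -0.8, 1.4]
gripper_width: 57.2
grasp_force: 65.0
```

Request:
drive_tool:
  plan:
    - [[-0.8,0,0,0,0],[-0.8,0,0,0,0],[-0.8,0,0,0,0],[-0.8,0,0,0,0],[-0.8,0,0,0,0],[-0.8,-6,-2.4,0,0],[-0.8,-12,-4.8,1,0],[-0.8,-15,-6,1,0],[-0.8,-15,-6,1,0],[-0.8,-15,-6,1,0],[-0.8,-15,-6,1,0],[-0.8,-15,-6,1,0],[-0.8,-15,-6,1,0],[-0.8,-15,-6,1,0],[-0.8,-15,-6,1,0],[-0.8,-15,-6,1,0],[-0.8,0,0,0,0]]

```text
clock: 24.65
position: [523.4, 6.7, 68.7]
ee_rot: [-0.185, 0.853, 0.083, 0.482]
contact_force: [-0.5, 0.5, 0.5]
gripper_width: 77.1
grasp_force: 0.0
```

```bash
python3 st.py; python3 - <<'E'
from wr import *
from pl import *
s=read_state(); p,d=save('wrist','w4'); X=wcloud(d,s); L=(X[...,:2]-O)@C
hsv=cv2.cvtColor(p,cv2.COLOR_RGB2HSV); m=(hsv[...,0]>105)&(hsv[...,0]<130)&(hsv[...,1]>150)&(d>0)&(L[...,0]<130)
Q=np.column_stack([L[m],X[m][:,2]]); print('bottle',np.percentile(Q,[1,99],axis=0).round(1).tolist())
k=X[m][:,2]>X[m][:,2].max()-12; print(cv2.minAreaRect(L[m][k].astype(np.float32)))
q=np.array(s['joints']); pts(q)
E
```

```text
24.65 [-0.497  0.453 -0.672 -1.953 -0.788  1.126] [523.4   6.7  68.7] z [ 0.791  0.319 -0.522] y [-0.395  0.918 -0.037] [-0.5  0.5  0.5] 77.1
bottle [[45.8, -88.4, 22.2], [61.3, -33.6, 101.0]]
((56.75165939331055, -60.74852752685547), (20.997066497802734, 53.77754211425781), 1.1256824731826782)
   elbow [-419.0, -71.0, 669.0] forearm end [-301.0, -209.0, 289.0] wrist [-342.0, -69.0, 225.0] tcp [-88.0, -64.0, 70.0]
```

View pics/w4.png

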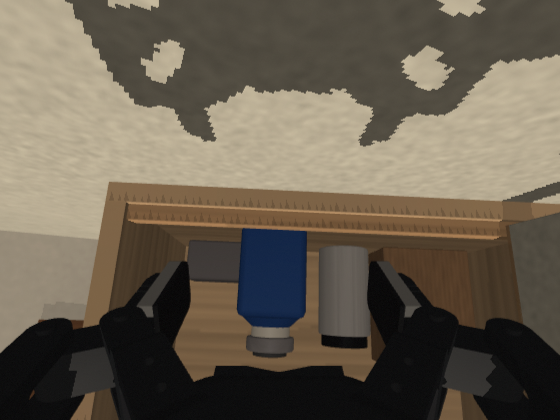

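The wrist view shows the bottle standing upright at (272,290), its front face at cupboard x 46, well behind the lip. Next I take the bar again and shut the door.

```bash
python3 - <<'E'
from pl import *
q=np.array(read_state()['joints'])
q=go(q,[430,-55,240],36,10);pts(q)
q=go(q,[382,61,290],56,10);pts(q)
q=go(q,[431.9,132.5,236.3],56,7);pts(q)
E
```

```text
[-8.2, -5.1, 16.0, 1.4] n 10 err [ 0.  0. -0.] speed 0.41 [-0.51, 0.02, -0.51, -1.23, -0.97, 0.34]
   elbow [-573.0, 107.0, 725.0] forearm end [-339.0, -173.0, 515.0] wrist [-427.0, -150.0, 385.0] tcp [-181.0, -83.0, 230.0]
[-5.2, 12.0, 5.0, 2.0] n 10 err [-0.  0. -0.] speed 0.13 [-0.26, -0.12, -0.49, -1.13, -1.1, 0.21]
   elbow [-634.0, 154.0, 721.0] forearm end [-314.0, -73.0, 569.0] wrist [-395.0, -99.0, 435.0] tcp [-187.0, 48.0, 280.0]
[7.1, 10.2, -7.7, 0.0] n 7 err [ 0.  0. -0.] speed 0.14 [-0.06, 0.02, -0.51, -1.27, -0.88, 0.31]
   elbow [-566.0, 110.0, 725.0] forearm end [-234.0, -38.0, 512.0] wrist [-323.0, -50.0, 382.0] tcp [-115.0, 97.0, 226.0]
```

Request:
drive_tool:
  plan:
    - [[0.3,-8.2,-5.1,16,1.4],[0.3,-8.2,-5.1,16,1.4],[0.3,-8.2,-5.1,16,1.4],[0.3,-8.2,-5.1,16,1.4],[0.3,-8.2,-5.1,16,1.4],[0.3,-8.2,-5.1,16,1.4],[0.3,-8.2,-5.1,16,1.4],[0.3,-8.2,-5.1,16,1.4],[0.3,-8.2,-5.1,16,1.4],[0.3,-8.2,-5.1,16,1.4],[0.3,-5.2,12,5,2],[0.3,-5.2,12,5,2],[0.3,-5.2,12,5,2],[0.3,-5.2,12,5,2],[0.3,-5.2,12,5,2],[0.3,-5.2,12,5,2],[0.3,-5.2,12,5,2],[0.3,-5.2,12,5,2],[0.3,-5.2,12,5,2],[0.3,-5.2,12,5,2]]

```text
clock: 26.37
position: [391.3, 77.9, 278.9]
ee_rot: [-0.428, 0.76, 0.222, 0.437]
contact_force: [0.2, 0.1, 0.3]
gripper_width: 29.9
grasp_force: 0.0
```

```bash
python3 - <<'E'
from wr import *
from pl import *
s=read_state(); print(s['position'],s['gripper_width'])
p,d=save('wrist','w5'); X=wcloud(d,s); L=(X[...,:2]-O)@C
m=(d>0)&(np.hypot(L[...,0]+131,L[...,1]-80)<28)&(X[...,2]>60)&(X[...,2]<250)
for z in (100,140,180,230):
    k=m&(abs(X[...,2]-z)<12); 
    if k.sum(): print(z,k.sum(),np.median(X[k],axis=0).round(1),np.median(L[k],axis=0).round(1))
q=np.array(s['joints']); q=go(q,[431.9,132.5,236.3],56,7)
E
```

```text
[391.30687838  77.89628441 278.87765795] 29.935269998777574
100 495 [426.7 128.  103.8] [-133.4   85.2]
140 442 [427.6 127.2 139.8] [-134.4   83.9]
180 497 [427.6 127.1 180.2] [-134.5   83.8]
230 587 [427.6 127.1 230.1] [-134.4   83.8]
[6.6, 9.9, -7.6, -0.0] n 7 err [0. 0. 0.] speed 0.14 [-0.06, 0.02, -0.51, -1.27, -0.88, 0.31]
```

Request:
drive_tool:
  plan:
    - [[0.3,6.5,9.7,-7.6,0],[0.3,6.5,9.7,-7.6,0],[0.3,6.5,9.7,-7.6,0],[0.3,6.5,9.7,-7.6,0],[0.3,6.5,9.7,-7.6,0],[0.3,6.5,9.7,-7.6,0],[0.3,6.5,9.7,-7.6,0],[1,0,0,0,0],[1,0,0,0,0],[1,0,0,0,0],[1,0,0,0,0],[1,0,0,0,0]]

```text
clock: 27.42
position: [439.7, 142.6, 224.8]
ee_rot: [-0.424, 0.762, 0.218, 0.437]
contact_force: [11.2, 2.0, -10.2]
gripper_width: 10.3
grasp_force: 58.2
```

```bash
python3 bq.py; python3 door.py 1.42 0.02 20 -1.2
```

```text
cup [-131.    84.9] q 1.42 off [0.1 0.9] [ 11.   2. -10.] 10.26583864426041 27.4167
grasp [430.5 129.3 234.7] cup [-131.    84.9]
[1, 3.3, -14.7, 0.0, -1.2],
[1, 3.7, -14.0, 0.0, -1.2],
[1, 4.2, -13.3, 0.0, -1.2],
[1, 4.5, -12.4, 0.0, -1.2],
[1, 4.9, -11.5, 0.0, -1.2],
[1, 5.3, -10.6, 0.0, -1.2],
[1, 5.6, -9.6, 0.0, -1.2],
[1, 5.9, -8.5, 0.0, -1.2],
[1, 6.1, -7.4, 0.0, -1.2],
[1, 6.4, -6.3, 0.0, -1.2],
[1, 6.6, -5.1, 0.0, -1.2],
[1, 6.8, -4.0, 0.0, -1.2],
[1, 6.9, -2.8, 0.0, -1.2],
[1, 7.0, -1.6, 0.0, -1.2],
[1, 7.1, -0.3, 0.0, -1.2],
[1, 7.1, 0.9, 0.0, -1.2],
[1, 7.1, 2.1, 0.0, -1.2],
[1, 7.1, 3.3, 0.0, -1.2],
[1, 7.1, 4.5, 0.0, -1.2],
[1, 7.0, 5.6, 0.0, -1.2],
sp 0.15715612773034005 err 8.739675649849232e-13 [-0.16  0.11 -0.4  -1.33 -0.61  0.17]
```

Request:
drive_tool:
  plan:
    - [[1,3.3,-14.7,0,-1.2],[1,3.7,-14,0,-1.2],[1,4.2,-13.3,0,-1.2],[1,4.5,-12.4,0,-1.2],[1,4.9,-11.5,0,-1.2],[1,5.3,-10.6,0,-1.2],[1,5.6,-9.6,0,-1.2]]

```text
clock: 28.0
position: [468.6, 58.4, 224.7]
ee_rot: [-0.368, 0.791, 0.19, 0.452]
contact_force: [-1.9, 2.9, -3.2]
gripper_width: 10.0
grasp_force: 60.0
```

```bash
python3 bq.py
```

```text
cup [-135.1   -2.2] q 0.95 off [-1.1  0.5] [-2.  3. -3.] 9.958386327813047 28.0
```

Request:
drive_tool:
  plan:
    - [[1,5.9,-8.5,0,-1.2],[1,6.1,-7.4,0,-1.2],[1,6.4,-6.3,0,-1.2],[1,6.6,-5.1,0,-1.2],[1,6.8,-4,0,-1.2],[1,6.9,-2.8,0,-1.2],[1,7,-1.6,0,-1.2]]

```text
clock: 28.58
position: [514.6, 21.7, 224.8]
ee_rot: [-0.31, 0.815, 0.154, 0.464]
contact_force: [-3.5, 1.0, -6.7]
gripper_width: 10.2
grasp_force: 61.1
```

```bash
python3 bq.py
```

```text
cup [-106.   -50.5] q 0.47 off [0.9 1. ] [-4.  1. -7.] 10.197634550818975 28.5833
```

Request:
drive_tool:
  plan:
    - [[1,7.1,-0.3,0,-1.2],[1,7.1,0.9,0,-1.2],[1,7.1,2.1,0,-1.2],[1,7.1,3.3,0,-1.2],[1,7.1,4.5,0,-1.2],[1,7,5.6,0,-1.2],[1,2,2,0,0],[1,0,0,0,0]]

```text
clock: 29.25
position: [560.5, 38.5, 225.0]
ee_rot: [-0.258, 0.833, 0.122, 0.473]
contact_force: [2.7, -4.5, -9.8]
gripper_width: 10.1
grasp_force: 61.8
```

```bash
python3 bq.py
```

```text
cup [-57.7 -49.1] q 0.0 off [-0.7  0.9] [  3.  -4. -10.] 10.10752330973321 29.25
```

Request:
drive_tool:
  plan:
    - [[1,1.5,1.5,0,0],[1,1.5,1.5,0,0],[1,0,0,0,0],[1,0,0,0,0]]

```text
clock: 29.58
position: [562.0, 40.1, 225.1]
ee_rot: [-0.259, 0.833, 0.122, 0.473]
contact_force: [-6.1, -10.4, -3.7]
gripper_width: 9.9
grasp_force: 63.1
```

```bash
python3 bq.py; python3 - <<'E'
from h import *
from pl import *
p,d=save('side','g'); X=cloud('side',d); L=(X[...,:2]-O)@C
for n,(a,b) in (('jamb',(20,165)),('lead',(-165,-70))):
    m=(d>0)&(abs(L[...,0]+12)<40)&(L[...,1]>a)&(L[...,1]<b)&(X[...,2]>60)&(X[...,2]<200); print(n,m.sum(), np.polyfit(L[m][:,1],L[m][:,0],1) if m.sum()>50 else '')
d=np.load('pics/b.npy');X=cloud('side',d); L=(X[...,:2]-O)@C
for n,(a,b) in (('jamb0',(20,165)),('lead0',(-165,-70))):
    m=(d>0)&(abs(L[...,0]+12)<40)&(L[...,1]>a)&(L[...,1]<b)&(X[...,2]>60)&(X[...,2]<200); print(n,m.sum(), np.polyfit(L[m][:,1],L[m][:,0],1) if m.sum()>50 else '')
E
```

```text
cup [-55.7 -48.1] q 0.0 off [1.3 1.9] [ -6. -10.  -4.] 9.885576566487128 29.5833
jamb 1017 [ 1.88444811e-03 -1.14293591e+01]
lead 256 [ 1.24997826e-03 -1.14564172e+01]
jamb0 1148 [  0.07635004 -24.47170448]
lead0 300 [ -0.07556772 -24.44386469]
```

Request:
drive_tool:
  plan:
    - [[-0.3,0,0,0,0],[-0.3,0,0,0,0],[-0.3,0,0,0,0],[-0.3,0,0,0,0],[-0.3,0,0,0,0],[-0.3,-7,-4,5,0],[-0.3,-11,-6.5,8,0],[-0.3,-11,-6.5,8,0],[-0.3,-11,-6.5,8,0],[-0.3,-11,-6.5,8,0],[-0.3,-11,-6.5,8,0],[-0.3,-11,-6.5,8,0],[-0.3,-11,-6.5,8,0],[-0.3,-11,-6.5,8,0],[-0.3,0,0,0,0],[-0.3,0,0,0,0]]

```text
clock: 30.97
position: [467.1, -12.9, 295.9]
ee_rot: [-0.259, 0.832, 0.124, 0.475]
contact_force: [0.3, -0.1, 0.0]
gripper_width: 55.5
grasp_force: 0.0
```

```bash
python3 st.py; python3 - <<'E'
from h import *
from pl import *
p,d=save('side','k'); X=cloud('side',d); L=(X[...,:2]-O)@C
for n,(a,b) in (('jamb',(20,165)),('lead',(-165,-70))):
    m=(d>0)&(abs(L[...,0]+12)<40)&(L[...,1]>a)&(L[...,1]<b)&(X[...,2]>60)&(X[...,2]<200); print(n,m.sum(), np.polyfit(L[m][:,1],L[m][:,0],1) if m.sum()>50 else '')
for nm,x,y in(('jar',458,-218),('spool',680,-400),('meter',368,424)):
    m=(d>0)&(np.hypot(X[...,0]-x,X[...,1]-y)<120)&(X[...,2]>19)&(X[...,2]<60); print(nm,m.sum(),np.percentile(X[m],[2,98],axis=0).round().tolist() if m.sum() else '')
p2,d2=save('scene','k2')
X=cloud('scene',d2)
for nm,x,y in(('jar',458,-218),('spool',680,-400),('meter',368,424)):
    m=(d2>0)&(np.hypot(X[...,0]-x,X[...,1]-y)<110)&(X[...,2]>21)&(X[...,2]<60); print(nm,m.sum(),np.percentile(X[m],[2,98],axis=0).round().tolist() if m.sum() else '')
E
```

```text
30.9667 [-0.289 -0.127 -0.451 -1.118 -0.791 -0.029] [467.1 -12.9 295.9] z [ 0.726  0.452 -0.519] y [-0.548  0.835 -0.04 ] [ 0.3 -0.1  0. ] 55.5
jamb 1021 [ 1.12170340e-03 -1.13051957e+01]
lead 310 [ 7.62191011e-03 -1.07746405e+01]
jar 220 [[431.0, -238.0, 20.0], [477.0, -192.0, 59.0]]
spool 159 [[651.0, -425.0, 21.0], [707.0, -367.0, 55.0]]
meter 2091 [[284.0, 351.0, 21.0], [439.0, 508.0, 47.0]]
jar 61 [[440.0, -243.0, 24.0], [481.0, -196.0, 60.0]]
spool 226 [[653.0, -428.0, 25.0], [709.0, -370.0, 57.0]]
meter 1868 [[292.0, 346.0, 29.0], [449.0, 500.0, 49.0]]
```

View pics/k.png

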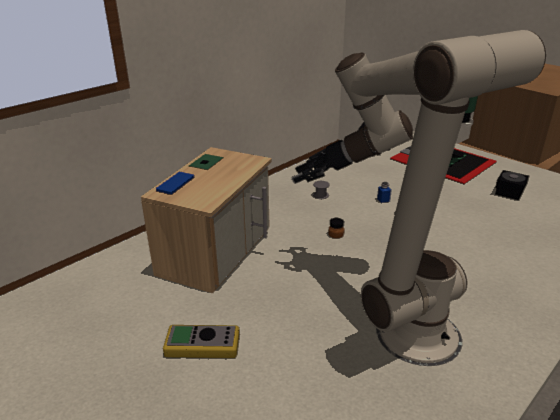

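The final side view shows the door flat, with the bar at (263,205). The gripper is clear, and the jar, spool and meter are where they were. I'm handing the job in.

```bash
python3 -c "
from bench import *
print(job_done())"
```

```text
the job is handed in; nothing more can be done
None
```

The dispenser stands upright in the cupboard behind the lip, the door was folded right open and is now shut flat, the jar, spool and multimeter are where they were, and the job was handed in at about 31 s of the 72 s (no verdict came back).

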